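# Set the thickness sander to its mark, lock the head and load the blank

## Task

Set the little thickness sander for the next pass: turn the hand wheel on top until the long mark on its rim lines up with the pointer at the wheel's far side, then press the head-lock lever fully down. Finally lay the long wood blank flat on the middle of the infeed belt, set down rather than dropped, pointing straight at the drum but still clear of the hood, and leave the other things on the bench and the wheel setting as they are.

Things in the scene. Friction and masses are not known exactly. Their poses are not given: they have to be found in the camera images.
- sander: Fixed thickness sander: grey base 200 x 420 mm with a dark grit belt 150 mm wide, its top 70 mm above the bench; two side plates and a bridge (top at 190 mm) around a grey drum hood. Origin on the bench, z up; wood feeds along +y, +x is the far flank; its yaw varies 0.2 rad. In its frame: belt y -0.222 to 0.182, plates x -0.109 and 0.109, y 0 to 0.13; wheel axis upright at x 0, y 0.065.
- wheel (a joint): Solid aluminium hand wheel on the bridge, 124 mm across, upright axis, rim 200 to 216 mm above the bench. Rim marks every 15 degrees, 23 short, one long (3 mm wide, full rim height and 14 mm over the top). rad: 0 = long mark at the pointer, + = anticlockwise seen from above, starts 0.6 to 2.0, stops at -0.7 and 2.7. Turns with 2 to 3 N at the handle and stays put; the hood moves under 2 mm.
- handle (a point): Upright black crank handle on the wheel, 18 mm thick, 46 mm tall (216 to 262 mm above the bench), 48 mm from the wheel's axis, exactly opposite the long mark; it does not spin on its own. The point is on the handle's axis 240 mm above the bench.
- pointer (a point): Tip of the fixed pointer on the wheel's far side: a dark blade 3 mm wide on a bracket on the bridge, almost touching the rim. The tip is 64.5 mm from the wheel's axis along the sander's +x and 212 mm above the bench; no part of the pointer stands above the rim's top.
- lock (a joint): Head-lock lever, a 9 mm steel bar with a ball knob, swinging upright along the feed in the plane x = -0.126 of the sander's frame, about a pivot at y = 0.090, 150 mm above the bench. rad: 0 = leaning up 60 degrees above level towards +y, grows as pressed down, 1.05 = level, pointing to the sander's +y, fully down (locked). Starts at 0 to 0.3; 3 to 6 N on the knob moves it; it stays put.
- knob (a point): Centre of the lock lever's ball knob, 24 mm across, 85 mm from the lever's pivot.
- infeed (a point): Middle of the free infeed part of the belt, on its top surface 70 mm above the bench, at y = -0.12 in the sander's frame, axes as the sander's. The hood begins 130 mm ahead of it (sander's +y), its lower edge 35 mm above the belt and its top 165 mm above the bench.
- blank: Long wood blank 150 x 45 x 18 mm, 50 to 100 g, loose, lying flat on the bench to the robot's right. Origin at the centre of its underside, x along its length, y across, z up.
- offcut: Shorter offcut of the same wood, 75 x 45 x 18 mm, loose; not to be used. Origin under its centre.
- sanding_block: Sanding block with a cork sole, 110 x 45 x 26 mm, loose; leave alone. Origin under its centre.
- tape: Roll of tape 94 mm across, 48 mm high, lying flat; leave alone. Origin under its centre.
- jar_lid: Black round lid 72 mm across, 12 mm high; leave alone. Origin under its centre.
- paint_jar: Closed paint jar 60 mm across, 75 mm high, standing to the left; leave alone. Origin under its centre.
- marker: Marker pen 130 mm long, 13 mm thick, lying between robot and sander; leave alone. Origin under its middle.
- scissors: Scissors 205 mm long with black loops, 9 mm thick, lying flat; leave alone. Origin near the pivot.
Things that resemble listed ones, but are neither listed nor needed, are in the scene too. Leave any red or yellow look-alike of the blank alone.

How it is judged:
On the way, in this order (a step that is already met when the one before it is completed fails the run):
1. the wheel stands with its long mark at the pointer, the lock lever still up (value of joint wheel between -0.065 and 0.065 rad and value of joint lock below 0.6 rad), for 0.3 s.
2. the lock lever is fully down with the wheel still on its mark (value of joint wheel between -0.065 and 0.065 rad and value of joint lock above 0.95 rad), for 0.2 s.
At the end, for the whole second after the job is handed in: Long mark within a quarter division (0.065 rad) of the pointer; lock lever at 0.95 rad or more; blank at rest, flat on the infeed belt (within 4 mm, 0.08 rad), within 30 mm of the belt's middle line, 50 mm behind to 55 mm ahead of the infeed point, within 0.14 rad of the feed direction (all of step 2 and z of blank in the frame of infeed between -0.004 and 0.004 m and angle between blank's own z axis and vertical below 0.08 rad and x of blank in the frame of infeed between -0.03 and 0.03 m and y of blank in the frame of infeed between -0.05 and 0.055 m and angle between the x axis of blank and the y axis of sander, either way round below 0.14 rad and linear speed of blank below 0.01 m/s); the robot touches nothing.
It fails at once if the head is locked while the wheel is off its mark, or the wheel is moved off its mark after locking (value of joint lock above 0.85 rad and not (value of joint wheel between -0.065 and 0.065 rad)).
It fails at once if the blank is let go more than 30 mm above the belt (z of blank in the frame of infeed above 0.03 m and contact force between blank and the fingers below 0.01 N).
It fails at once if another thing on the bench is moved by more than 30 mm (distance of any of offcut, sanding_block, tape, jar_lid, paint_jar, marker, scissors from where it was at the start of the episode above 0.03 m).
It also fails if it takes over 67 s, if anything falls off the work surface, if the arm or the gripper's body presses on something with over 40 N, if the wrist force passes 120 N, or if a joint passes its speed limit or range.

## Robot

A 6-joint arm with a two-finger parallel gripper is mounted at the origin on the work surface. World frame = base frame: x ahead of the robot, y to its left, z up, the work surface at z = 0. Lengths are in m, angles in rad, forces in N, time in s.
With the tool pointing down it reaches from about 0.3 to 0.875 m from the base axis. Payload 6.4 kg.
Tool frame: the origin (TCP) lies between the finger pads; the fingertips stand ctrl.tip_reach ahead of it and the grasp point (between the pads) lies 11 mm behind it (ctrl.tip_reach is the distance from the TCP to the fingertips, in m); z points along the fingers, x is the direction in which the jaws open and shut, and the axes are right-handed (so a half turn about z gives the same grasp; the last joint's range is limited). The gripper opens to 85 mm and grips with 20 to 120 N. Pads are 22 mm wide; open, the fingers measure 114 mm over their backs; the gripper's body (76 mm by 85 mm) begins 54 mm behind the grasp point. The pads swing forward as they close: fully open they stand 13 mm farther back than shut.
Start: joints at [0.975, 0.181, 1.607, -0, 1.354, -0.206], TCP at [0.218, 0.532, 0.239] pointing down, gripper open.
Joint ranges: [-2.99, 2.99], [-0.89, 2.07], [0.3, 2.58], [-1.14, 4.28], [0, 2.63], [-3.12, 3.12]. Speed limits (rad/s): [2.57, 2.57, 3.01, 3.14, 3.14, 3.14].

## Interface

Orientations are given as a unit quaternion [w, x, y, z].
In Python, from bench import telemetry, viewer, ticket, nets, ctrl gives the robot as it stands.
- The arm moves only by the tool step_arm, never from a script. Its argument "plan" is a list of rows, each a list of 2 entries, a list of its own where there are three numbers: the shift along the tool's x, y, z in m, then the turn, a rotation vector about the tool's x, y, z in degrees. A call has 1 to 5 rows; each row is the pose to reach, as a shift and turn from the pose commanded when the call began, along the tool's axes at that moment; what a row does not reach only later rows make up. A row lasts 1/10 s, in which the tool goes at most 50 mm and 8.59 degrees, less where a joint would pass 70% of its speed; a pose out of reach is approached as far as the arm can. A call with a gripper value outside its range is refused whole. "fingers" is the opening in per cent of the stroke, from 0 (shut) to 100 (fully open), set as the call begins (left out, the last holds). The fingers move at their own pace and stop on an object; the grip force is fixed at half the most. Time passes only in rows, so rows that repeat a pose let the fingers close. It gives the time, the measured TCP pose, the force and the opening at its end, in the units of the state.
- telemetry.get_obs(): the state, without advancing time (a new reading comes with each control period).
- viewer.camera(name): name is "scene" or "side" or "wrist"; returns the picture (480x640x3 uint8, red, green, blue); there is no depth.
- viewer.get_calibration(name): a dict with "K" (3x3 intrinsics, pixels), "dist" ([k1, k2, p1, p2, k3] as OpenCV has them; the pictures are not rectified), "origin" and "orientation" of the camera in the world. Camera axes: x right, y up, looking along -z (the intrinsics and any distortion apply to the point x, -y, -z); pixel columns grow to the right and rows downward; lengths in m; the calibration is good to about 2 mm. A picture is of the moment at which its call begins: read the wrist's pose just before it. get_calibration takes no time and is no camera call; for the wrist camera it gives the pose at the moment of the call.
- ticket.hand_in(): hands the job in, once; it reports no verdict.
Trained networks look in the newest picture that a camera, given by its name, has taken for a name from the list of things; names that differ only in an ending like _2 or _b are one class to them, and where a whole thing is asked for, a point or a joint stands for the part that bears it (a point fixed in the world has none). Each returns a list of dicts, best first, with "score" (0 to 1); they miss things now and then, are a little off and sometimes report something else, mostly with a low value. They report only what shows in the picture. A call takes as long as a camera call. They do not tell look-alikes from the thing itself.
- nets.boxes_of(thing, camera): "extent" ([left, top, right, bottom] in pixels, round what is visible of it).
The state is a dict: "time_s": time; "q": joint angles; "dq": joint speeds; "joint_efforts": joint torques, N m; "eef_pos": TCP position; "eef_rot": TCP orientation; "wrist_force": force on the tool from outside, world axes, zero at the start; "torque": the same for the moment, N m; "opening": opening from 0.0 (shut) to 1.0 (fully open).
Only numpy, scipy, OpenCV 4.12 (cv2) and the standard library are available. Lean on these libraries where they do the work, as an engineer would, in place of code of your own. Each camera call takes 0.05 s, during which the arm holds its last target.

## Working session

There is one attempt and no reset: what is moved stays moved. The work goes in short steps, Python scripts to look and compute and a tool call to move; the robot and the scene stay as the last step left them, time stands still between calls to the robot, and variables do not carry over. Pictures are saved under pics/ and viewed, and the job is handed in when it is done.

Besides the shell and the picture viewer there is one more tool, called after "Request:" by a JSON object that holds its "api" and its "payload". step_arm: Moves the arm, as the interface text tells. Its arguments: {"type":"object","properties":{"plan":{"type":"array"},"fingers":{"type":"number"}},"required":["plan"]}

```bash
ls; mkdir -p pics; cat > h.py <<'E'
import numpy as np, cv2
from scipy.spatial.transform import Rotation as R
from bench import telemetry, viewer, ticket, nets, ctrl
def Rq(q): return R.from_quat([q[1],q[2],q[3],q[0]])
def cal(n):
    c=viewer.get_calibration(n)
    o=np.array(c["orientation"],float)
    Rm=Rq(o).as_matrix() if o.size==4 else o.reshape(3,3)
    return np.array(c["K"],float),np.array(c["dist"],float),np.array(c["origin"],float),Rm
def ray(c,uv):
    K,d,o,Rm=c
    p=cv2.undistortPoints(np.array([[uv]],float),K,d)[0,0]
    return o,Rm@np.array([p[0],-p[1],-1.0])
def atz(c,uv,z):
    o,r=ray(c,uv); return o+r*(z-o[2])/r[2]
def proj(c,P):
    K,d,o,Rm=c
    X=(np.atleast_2d(P)-o)@Rm; X=X*np.array([1,-1,-1])
    return cv2.projectPoints(X,np.zeros(3),np.zeros(3),K,d)[0][:,0]
def snap(n,f):
    c=cal(n); im=np.array(viewer.camera(n)); cv2.imwrite(f"pics/{f}.png",im[...,::-1]); return c,im
def st():
    s=telemetry.get_obs(); print("t",round(s["time_s"],2),"p",np.round(s["eef_pos"],4),"q",np.round(s["eef_rot"],4),"F",np.round(s["wrist_force"],1),"op",round(s["opening"],3)); return s
E
python3 - <<'E'
from h import *
s=st(); print(np.round(s["q"],3),ctrl.tip_reach,[x for x in dir(ctrl) if x[0]!='_'])
for n in("scene","side","wrist"):
    c,im=snap(n,n+"0"); print(n,np.round(c[0],1).tolist(),c[1],c[2],np.round(c[3],3).tolist())
    for t in ["sander","wheel","handle","knob","pointer","blank","offcut","sanding_block","marker","scissors","tape","jar_lid","paint_jar"]:
        if n=="wrist": break
        r=nets.boxes_of(t,n)
        print(n,t,[(np.round(x["extent"]).astype(int).tolist(),round(x["score"],2)) for x in r][:3])
st()
E
```

```text
pics
t 0.0 p [0.2182 0.5314 0.2384] q [ 3.000e-04  8.307e-01  5.568e-01 -8.000e-04] F [ 0.7 -0.9  0.1] op 1.005
[ 0.975  0.182  1.608  0.     1.354 -0.206] 0.008 ['MotionError', 'tip_reach']
scene [[577.2, 0.0, 330.3], [0.0, 577.2, 236.9], [0.0, 0.0, 1.0]] [0.03852859 0.         0.         0.         0.        ] [1.07302702 0.80468323 1.24590335] [[-0.828, -0.397, 0.395], [0.56, -0.599, 0.572], [0.01, 0.695, 0.719]]
scene sander [([245, 264, 424, 417], 0.64)]
scene wheel [([328, 281, 387, 340], 0.88)]
scene handle [([330, 281, 384, 337], 0.7)]
scene knob [([406, 291, 422, 297], 0.44), ([245, 262, 421, 416], 0.26)]
scene pointer [([245, 264, 420, 417], 0.97)]
scene blank [([258, 200, 310, 224], 0.78), ([312, 170, 353, 201], 0.66), ([403, 277, 420, 330], 0.62)]
scene offcut [([198, 206, 231, 225], 0.75), ([249, 262, 422, 419], 0.24)]
scene sanding_block [([231, 173, 266, 197], 0.84)]
scene marker [([338, 234, 370, 264], 0.59)]
scene scissors [([430, 420, 472, 476], 0.55)]
scene tape [([195, 226, 228, 263], 0.76), ([230, 172, 266, 199], 0.7)]
scene jar_lid [([352, 434, 389, 472], 0.91)]
[... 715 characters left out ...]
)]
side marker [([332, 174, 362, 181], 0.68), ([230, 363, 254, 382], 0.42), ([238, 392, 306, 433], 0.19)]
side scissors [([239, 390, 306, 433], 0.66)]
side tape [([272, 190, 298, 216], 0.71), ([239, 242, 328, 354], 0.58)]
side jar_lid [([228, 360, 251, 384], 0.77), ([303, 178, 318, 188], 0.68)]
side paint_jar [([319, 381, 337, 408], 0.77), ([266, 263, 306, 306], 0.52)]
wrist [[394.5, 0.0, 318.5], [0.0, 394.5, 236.9], [0.0, 0.0, 1.0]] [-0.05709561  0.          0.          0.          0.        ] [0.14253313 0.56208452 0.37376042] [[0.38, -0.877, -0.293], [0.925, 0.36, 0.121], [-0.0, -0.317, 0.949]]
t 1.45 p [0.2185 0.5319 0.2393] q [ 0.      0.8307  0.5568 -0.    ] F [-0.3 -0.4  0.1] op 0.999
```

View pics/scene0.png

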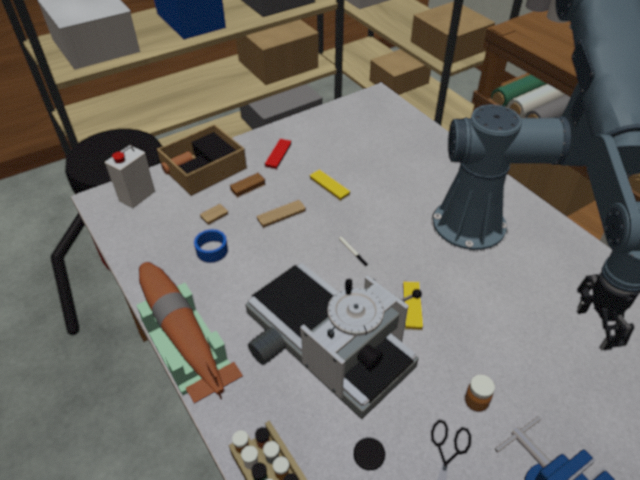

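View pics/side0.png

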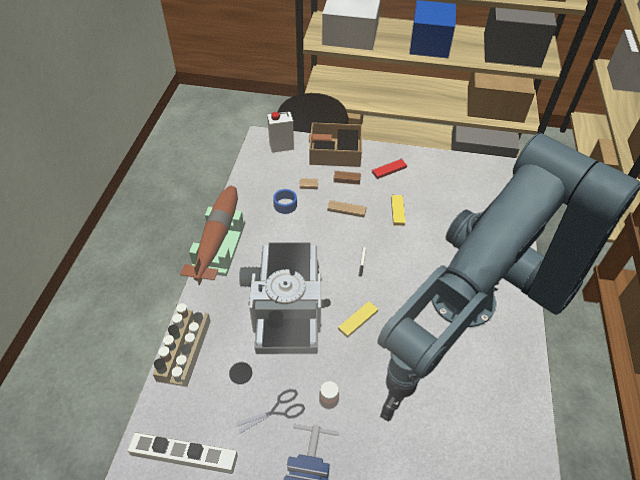

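```bash
python3 - <<'E'
import cv2
im=cv2.imread("pics/scene0.png")[250:430,230:440]; cv2.imwrite("pics/s0z.png",cv2.resize(im,None,fx=3.3,fy=3.3,interpolation=cv2.INTER_CUBIC))
im=cv2.imread("pics/side0.png")[230:360,230:380]; cv2.imwrite("pics/d0z.png",cv2.resize(im,None,fx=4.5,fy=4.5,interpolation=cv2.INTER_CUBIC))
E
```

```text
(no output)
```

View pics/s0z.png

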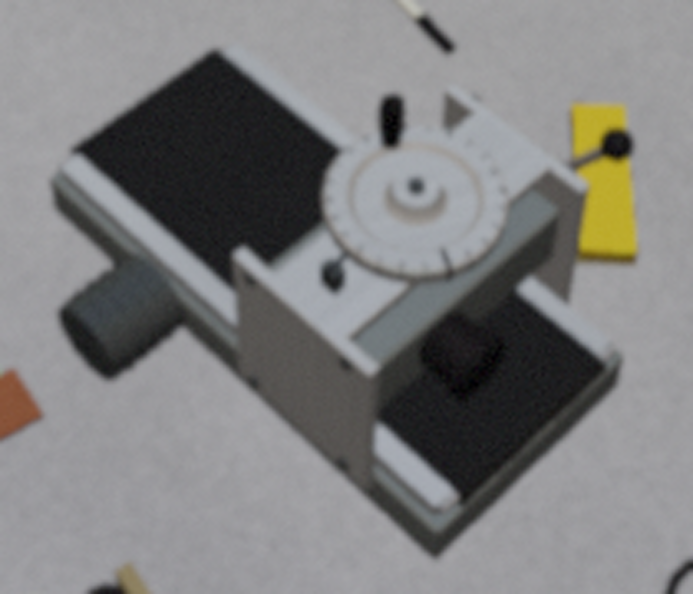

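View pics/d0z.png

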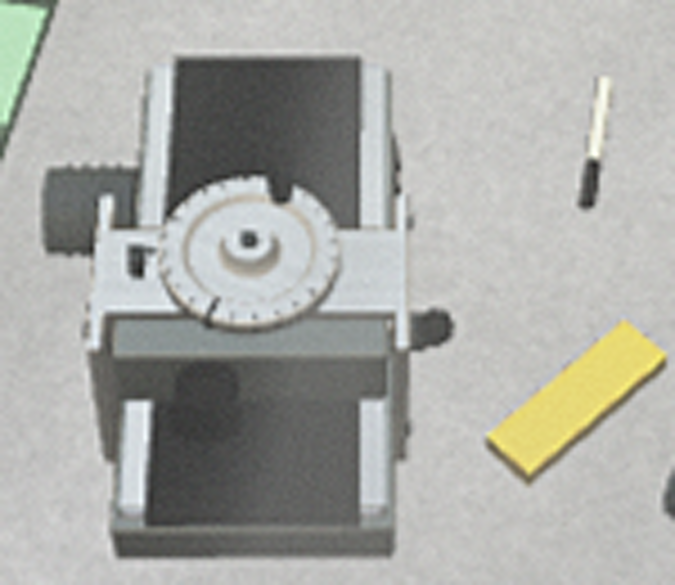

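```bash
cat >> h.py <<'E'
def S2W(s,P):
    P=np.atleast_2d(P); c,n=np.cos(s[2]),np.sin(s[2])
    return np.c_[s[0]+c*P[:,0]-n*P[:,1], s[1]+n*P[:,0]+c*P[:,1], P[:,2]]
E
python3 - <<'E'
from h import *
from scipy.optimize import least_squares
cs,cd=cal("scene"),cal("side")
zs=lambda u,v:(230+(u-1)/3.3,250+(v-1)/3.3)
zd=lambda u,v:(230+(u-1)/4.5,230+(v-1)/4.5)
B=[(-.075,-.222,.07),(.075,-.222,.07),(.075,.182,.07),(-.075,.182,.07)]
obs=[(cs,zs(218,52),B[0]),(cs,zs(75,150),B[1]),(cs,zs(462,500),B[2]),(cs,zs(607,368),B[3]),
(cd,zd(362,57),B[0]),(cd,zd(175,58),B[1]),(cd,zd(150,525),B[2]),(cd,zd(362,525),B[3])]
def f(s):
    return np.concatenate([proj(c,S2W(s,P))[0]-np.array(uv) for c,uv,P in obs])
r=least_squares(f,[0.5,0.2,0],loss='soft_l1'); s=r.x; print(s, np.round(r.fun.reshape(-1,2),1).tolist())
# wheel marks
for nm,c,pts in(("scene",cs,[zs(446,249),zs(449,264)]),("side",cd,[zd(213,301),zd(209,315)])):
    for p in pts:
        w=atz(c,p,.216); d=w[:2]-S2W(s,[0,.065,0])[0,:2]; print(nm,w,np.hypot(*d),np.arctan2(d[1],d[0])-s[2])
for th in np.arange(.6,2.1,.2): pass
# handle
for p in [zs(390,143)]:
    w=atz(cs,p,.216); d=w[:2]-S2W(s,[0,.065,0])[0,:2]; print("handle",np.hypot(*d),np.arctan2(-d[1],-d[0])-s[2])
# knob: ray with plane x=-.126
for c,p in((cs,zs(618,143)),(cd,zd(437,328))):
    o,rr=ray(c,p); n=np.array([np.cos(s[2]),np.sin(s[2]),0]); k=(-.126-n@(o-[s[0],s[1],0]))/(n@rr); w=o+k*rr
    y=(w-[s[0],s[1],0])@np.array([-n[1],n[0],0]); print("knob",w,"y",y,"ang",np.arctan2(w[2]-.15,y-.09),"r",np.hypot(w[2]-.15,y-.09))
# overlay
for nm,c in(("scene",cs),("side",cd)):
    im=cv2.imread(f"pics/{nm}0.png"); k=4
    im=cv2.resize(im,None,fx=k,fy=k)
    a=np.linspace(0,6.28,60); ring=np.c_[.062*np.cos(a),.065+.062*np.sin(a),0*a+.216]
    for P in(B,ring): cv2.polylines(im,[np.int32(proj(c,S2W(s,P))*k+k/2)],True,(0,0,255),1)
    for P in [(.0645,.065,.212),(0,.065,.216)]: cv2.circle(im,tuple(np.int32(proj(c,S2W(s,P))[0]*k+k/2)),3,(0,255,0),1)
    o=(240,250) if nm=="scene" else (230,230)
    cv2.imwrite(f"pics/{nm}_ov.png",im[o[1]*k:o[1]*k+600,o[0]*k:o[0]*k+760])
E
```

```text
[0.59481172 0.14159638 0.18330171] [[1.7, 0.6], [1.8, 1.5], [0.1, -1.3], [-0.6, -2.2], [-0.3, 2.2], [-0.4, 2.0], [-1.5, -2.3], [-0.6, -2.5]]
scene [0.59305138 0.24569204 0.216     ] 0.04143141656817684 1.1415438827580695
scene [0.59845939 0.25628656 0.216     ] 0.05309081066040969 1.091312150685465
side [0.5984515  0.24668785 0.216     ] 0.04399656317131346 1.0277634001643219
side [0.59856943 0.25815436 0.216     ] 0.05491116710979173 1.0993234257087638
handle 0.053235264212042235 1.1915464794820037
knob [0.44746934 0.245142   0.22516055] y 0.12866806542525558 ang 1.0956375744160536 r 0.08452412706576042
knob [0.44277315 0.27047444 0.26053366] y 0.15443212252885813 ang 1.043031397957997 r 0.12794212905558855
```

View pics/scene_ov.png

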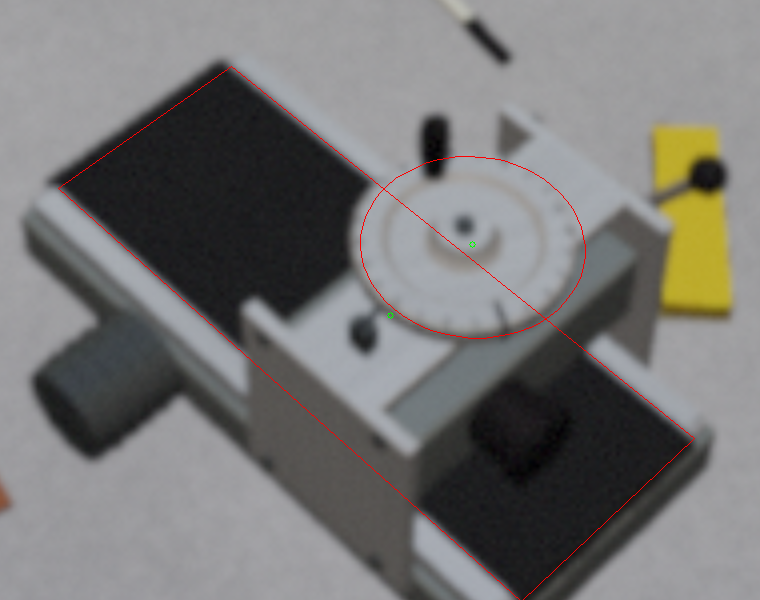

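View pics/side_ov.png

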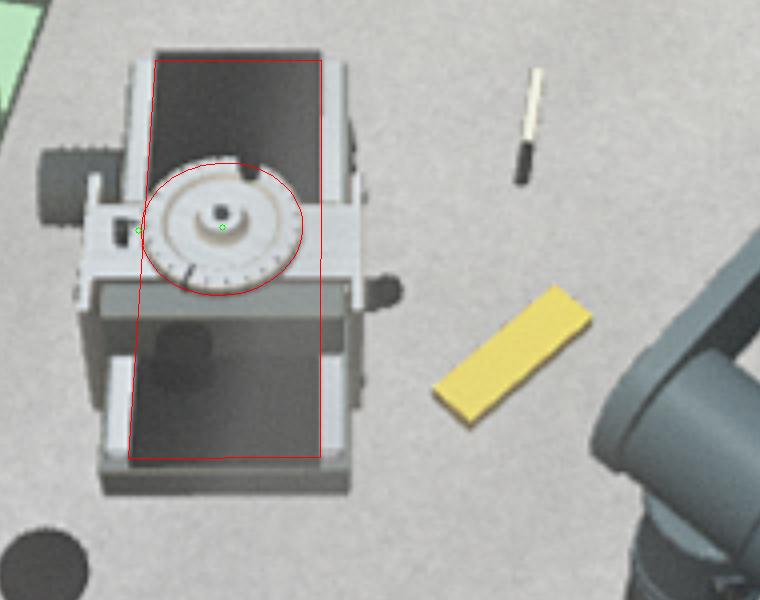

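```bash
python3 - <<'E'
from h import *
from scipy.optimize import least_squares
cs,cd=cal("scene"),cal("side")
os_=lambda u,v:np.array((240+u/4-.125,250+v/4-.125)); od=lambda u,v:np.array((230+u/4-.125,230+v/4-.125))
# long belt edges as lines (points lie on x=+-.075), ring extremes, hub
edge=[(cs,os_(52,183),.075),(cs,os_(240,335),.075),(cs,os_(222,62),-.075),(cs,os_(370,180),-.075),(cs,os_(695,428),-.075),(cs,os_(415,515),.075),
(cd,od(156,52),.075),(cd,od(130,462),.075),(cd,od(321,52),-.075),(cd,od(321,462),-.075)]
a=np.linspace(0,2*np.pi,240,endpoint=False)
def ext(c,s):
    t=proj(c,S2W(s,np.c_[.062*np.cos(a),.065+.062*np.sin(a),0*a+.216])); b=proj(c,S2W(s,np.c_[.062*np.cos(a),.065+.062*np.sin(a),0*a+.2]))
    A=np.r_[t,b]; return np.r_[A.min(0),A.max(0)]
oe=[(cs,np.r_[os_(349,154),os_(578,340)]),(cd,np.r_[od(141,155),od(301,297)])]
def f(p):
    s=p[:3]; r=[]
    for c,uv,x in edge:
        P=atz(c,uv,.07); n=np.array([np.cos(s[2]),np.sin(s[2])]); r.append((n@(P[:2]-s[:2])-x)*500)
    for c,e in oe: r+=list(ext(c,s)-e)
    r+=list(proj(cs,S2W(s,[0,.065,p[3]]))[0]-os_(464,226)); r+=list(proj(cd,S2W(s,[0,.065,p[3]]))[0]-od(221,213))
    return np.array(r)
r=least_squares(f,[.595,.142,.18,.23],loss='soft_l1'); s=r.x; print(np.round(s,4)); print(np.round(r.fun,1))
C=S2W(s,[0,.065,0])[0]
for nm,c,pts in(("scene",cs,[os_(498,303),os_(503,318)]),("side",cd,[od(191,267),od(187,280)])):
    for p in pts:
        w=atz(c,p,.216); d=w[:2]-C[:2]; print(nm,w,np.hypot(*d),np.arctan2(d[1],d[0])-s[2])
w=atz(cs,os_(433,118),.262); d=w[:2]-C[:2]; print("handle top",np.hypot(*d),np.arctan2(-d[1],-d[0])-s[2])
w=atz(cs,os_(390,308),.212);print("pointer",w,S2W(s,[.0645,.065,0]))
for c,p in((cs,os_(708,176)),(cd,od(388,292))):
    o,rr=ray(c,p); n=np.array([np.cos(s[2]),np.sin(s[2]),0]); k=(-.126-n@(o-[s[0],s[1],0]))/(n@rr); w=o+k*rr
    y=(w-[s[0],s[1],0])@np.array([-n[1],n[0],0]); print("knob",w,"y",y,"ang",np.arctan2(w[2]-.15,y-.09),"r",np.hypot(w[2]-.15,y-.09))
# blank
for nm,c,e in(("scene",cs,[258,200,310,224]),("side",cd,[328,202,366,213])):
    print("blank",nm,atz(c,((e[0]+e[2])/2,(e[1]+e[3])/2),.012))
# wrist camera in tool frame
cw=cal("wrist"); o=telemetry.get_obs(); T=Rq(o["eef_rot"]).as_matrix()
print("cam in tool",T.T@(cw[2]-np.array(o["eef_pos"])),"look",T.T@(-cw[3][:,2]),"up",T.T@cw[3][:,1])
E
```

```text
[0.5952 0.1344 0.1884 0.2234]
[ 0.  -3.3  1.1  1.1 -1.8  2.8 -0.9 -0.3 -0.4  0.1  0.6 -1.8 -0.6  1.1
  0.1 -0.2  0.6  0.2  0.  -0.   0.3  0. ]
scene [0.59464093 0.24612181 0.216     ] 0.04921705757774858 1.1450981369984816
scene [0.59820076 0.25545958 0.216     ] 0.05914354363386884 1.1237116066296022
side [0.59695971 0.24626286 0.216     ] 0.04994868392061317 1.1006251175572708
side [0.59730082 0.25828014 0.216     ] 0.06166055050821822 1.1495263435019833
handle top 0.04821385284545496 1.1566275295582045
pointer [0.64340464 0.21417884 0.212     ] [[0.64642906 0.21036297 0.        ]]
knob [0.44607124 0.24407564 0.22002352] y 0.1356367706997919 ang 0.9932024636448588 r 0.0835823428950522
knob [0.44734232 0.23740819 0.20920205] y 0.12884924082984067 ang 0.9900648041234978 r 0.07081063470701492
blank scene [ 0.45379506 -0.3463989   0.012     ]
blank side [ 0.46131221 -0.35286352  0.012     ]
cam in tool [-0.00093921 -0.08173346 -0.13446961] look [-4.41800670e-04  3.16607925e-01  9.48556391e-01] up [-1.84574266e-04 -9.48556493e-01  3.16607874e-01]
```

```bash
cat >> h.py <<'E'
def go(p,yaw,pr=True):
    s=st(); T=Rq(s["eef_rot"]).as_matrix()
    sh=T.T@(np.array(p)-np.array(s["eef_pos"]))
    G=np.c_[[np.cos(yaw),np.sin(yaw),0],[np.sin(yaw),-np.cos(yaw),0],[0,0,-1]]
    rv=np.degrees(R.from_matrix(T.T@G).as_rotvec())
    print("shift",np.round(sh,4),"turn",np.round(rv,1),"yaw",np.arctan2(T[1,0],T[0,0]))
SX=np.array([.5952,.1344,.1884])
E
python3 -c "
from h import *
go([.571,.152,.35],-.25)"
```

```text
t 1.45 p [0.2185 0.5319 0.2393] q [ 0.      0.8307  0.5568 -0.    ] F [-0.3 -0.4  0.1] op 0.999
shift [-0.2174  0.4704 -0.1107] turn [ 0.  0. 82.] yaw 1.1809772067707385
```

Request:
{"api": "step_arm", "payload": {"plan": [[[-0.217,0.47,-0.111],[0,0,82]],[[-0.217,0.47,-0.111],[0,0,82]],[[-0.217,0.47,-0.111],[0,0,82]],[[-0.217,0.47,-0.111],[0,0,82]],[[-0.217,0.47,-0.111],[0,0,82]]]}}

```text
time_s: 1.95
eef_pos: [0.3858, 0.3513, 0.2923]
eef_rot: [-0.0, 0.977, 0.211, 0.0]
wrist_force: [0.9, 0.4, 0.5]
opening: 1.0
```

```bash
python3 -c "
from h import *
go([.571,.152,.35],-.25)"
```

```text
t 1.95 p [0.3858 0.3513 0.2923] q [-1.000e-04  9.775e-01  2.110e-01  3.000e-04] F [0.9 0.4 0.5] op 1.0
shift [ 0.0866  0.2579 -0.0576] turn [-0.  -0.  38.7] yaw 0.4251783103545167
```

Request:
{"api": "step_arm", "payload": {"plan": [[[0.083,0.25,-0.054],[0,0,38.5]],[[0.083,0.25,-0.054],[0,0,38.5]],[[0.083,0.25,-0.054],[0,0,38.5]],[[0.083,0.25,-0.054],[0,0,38.5]],[[0.083,0.25,-0.054],[0,0,38.5]]]}}

```text
time_s: 2.45
eef_pos: [0.5532, 0.1721, 0.3425]
eef_rot: [-0.0, 0.992, -0.123, 0.0]
wrist_force: [1.1, 1.0, 0.1]
opening: 1.004
```

Request:
{"api": "step_arm", "payload": {"plan": [[[0,0,0],[0,0,0]],[[0,0,0],[0,0,0]]], "fingers": 30}}

```text
time_s: 2.65
eef_pos: [0.5525, 0.1728, 0.3417]
eef_rot: [-0.0, 0.993, -0.121, -0.0]
wrist_force: [0.1, 1.2, 0.0]
opening: 0.694
```

```bash
python3 -c "
from h import *
go([.571,.152,.35],-.25)
c,im=snap('wrist','w1')
a=np.linspace(0,6.28,40)
k=im[...,::-1].copy()
for z in(.216,.2): cv2.polylines(k,[np.int32(proj(c,S2W(SX,np.c_[.062*np.cos(a),.065+.062*np.sin(a),0*a+z])))],False,(0,0,255),1)
for P in [(.0645,.065,.212),(0,.065,.216)]+[(r*np.cos(1.13),.065+r*np.sin(1.13),.216) for r in(.048,.062)]+[(-.048*np.cos(1.13),.065-.048*np.sin(1.13),.262)]: cv2.circle(k,tuple(np.int32(proj(c,S2W(SX,P))[0])),3,(0,255,0),1)
cv2.imwrite('pics/w1o.png',k)
"
```

```text
t 2.65 p [0.5525 0.1728 0.3417] q [-1.000e-04  9.926e-01 -1.212e-01 -3.000e-04] F [0.1 1.2 0. ] op 0.694
shift [ 0.0229  0.0158 -0.0083] turn [-0.   0.   0.4] yaw -0.24292937842713178
```

View pics/w1o.png

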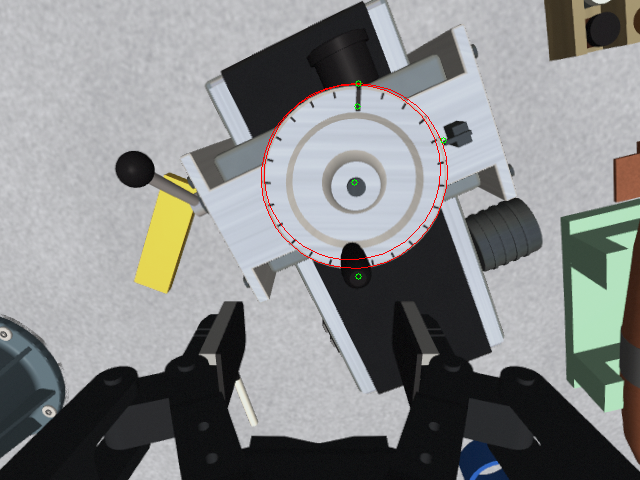

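```bash
python3 -c "
import cv2
a=cv2.imread('pics/w1.png'); cv2.imwrite('pics/w1z.png',cv2.resize(a[70:290,250:490],None,fx=2.7,fy=2.7,interpolation=cv2.INTER_CUBIC))
"
```

```text
(no output)
```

View pics/w1z.png

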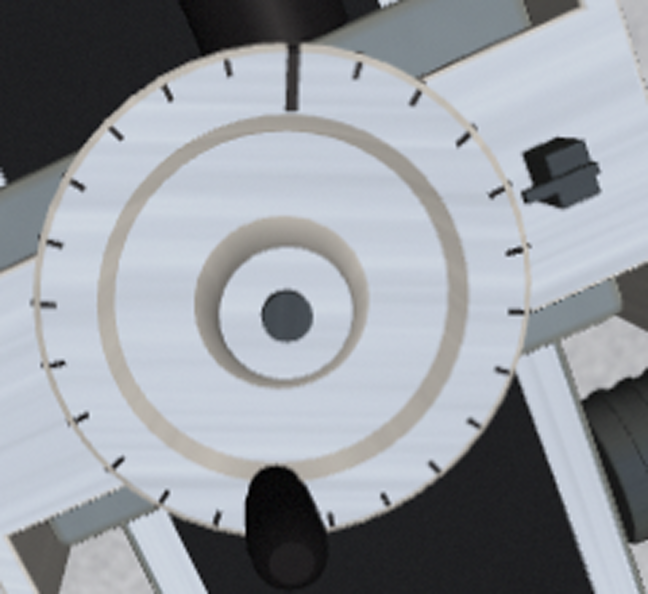

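```bash
python3 - <<'E'
from h import *
from scipy.optimize import least_squares
# rebuild calibration of that pose (arm still there)
c=cal("wrist"); z=lambda u,v:(250+(u+.5)/2.7-.5,70+(v+.5)/2.7-.5)
m=[(229,67),(167,93),(115,132),(77,184),(54,243),(46,304),(54,364),(81,418),(118,463),(165,496),(217,517),(331,519),(385,498),(434,467),(474,422),(502,371),(516,312),(515,250),(499,191),(465,138),(415,97),(359,70)]
W=np.array([atz(c,z(*p),.216)[:2] for p in m])
f=lambda p:np.hypot(*(W-p[:2]).T)-p[2]
r=least_squares(f,[.583,.198,.058]); C=r.x; print(C,np.abs(r.fun).max(),"pred",S2W(SX,[0,.065,0])[0])
ang=np.arctan2(*(W-C[:2]).T[::-1]); ph=np.angle(np.exp(1j*24*ang).mean())/24; print("phase",ph)
pt=atz(c,z(525,196),.212)[:2]-C[:2]; pa=np.arctan2(pt[1],pt[0]); print("pointer",np.hypot(*pt),pa)
for p in[(293,45),(292.5,77),(292,110)]:
    d=atz(c,z(*p),.216)[:2]-C[:2]; print("mark",np.hypot(*d),np.arctan2(d[1],d[0])-pa)
d=atz(c,z(291,564),.262)[:2]-C[:2]; print("handle",np.hypot(*d),np.arctan2(-d[1],-d[0])-pa, C[:2]+d)
k=ray(c,(135,169)); s=SX; o,rr=k; n=np.array([np.cos(pa),np.sin(pa),0]); t=np.array([-n[1],n[0],0]); O=np.r_[C[:2],0]-.065*t
kk=(-.126-n@(o-O))/(n@rr); w=o+kk*rr; y=t@(w-O); print("O",O,"knob",w,"y",y,np.arctan2(w[2]-.15,y-.09),np.hypot(w[2]-.15,y-.09))
E
```

```text
[0.58181999 0.19859388 0.0580722 ] 0.0006723133956410485 pred [0.58302632 0.19824983 0.        ]
phase 0.006491954482689414
pointer 0.06467519608803228 0.18656205078020033
mark 0.06103617123899706 1.1305150447199834
mark 0.05399041526239001 1.1274146806137346
mark 0.046617419248934214 1.1230285859702906
handle 0.048281788581569014 1.1279290027335218 [0.56958015 0.1518893 ]
O [0.5938763  0.13472177 0.        ] knob [0.44512099 0.24348755 0.22172374] y 0.13446982954612474 1.0157893822931525 0.08439111274835906
```

```bash
python3 -c "
from h import *
go([.5697,.1521,.232],-.256)"
```

```text
t 2.7 p [0.5518 0.1738 0.3415] q [-1.000e-04  9.927e-01 -1.202e-01 -5.000e-04] F [-1.2  0.  -0.4] op 0.608
shift [0.0227 0.0168 0.1094] turn [-0.   0.1  0.9] yaw -0.24101419374033656
```

Request:
{"api": "step_arm", "payload": {"plan": [[[0.0227,0.0168,0],[0,0,0.9]],[[0.0227,0.0168,0],[0,0,0.9]],[[0.0227,0.0168,0.04],[0,0,0.9]],[[0.0227,0.0168,0.06],[0,0,0.9]],[[0.0227,0.0168,0.06],[0,0,0.9]]], "fingers": 45}}

```text
time_s: 3.2
eef_pos: [0.5669, 0.1535, 0.278]
eef_rot: [0.001, 0.992, -0.127, -0.004]
wrist_force: [0.1, -0.6, -0.1]
opening: 0.447
```

```bash
python3 -c "
from h import *
go([.5697,.1521,.232],-.256)
snap('wrist','w2')"
```

```text
t 3.2 p [0.5669 0.1535 0.278 ] q [ 5.000e-04  9.919e-01 -1.268e-01 -3.700e-03] F [ 0.1 -0.6 -0.1] op 0.447
shift [0.0034 0.0006 0.046 ] turn [0.1 0.4 0.1] yaw -0.2543080044977095
```

View pics/w2.png

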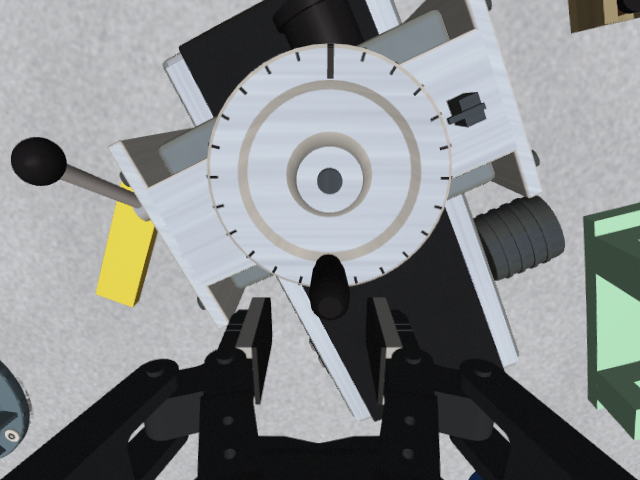

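Request:
{"api": "step_arm", "payload": {"plan": [[[0.003,0.0005,0.02],[0,0.3,0]],[[0.003,0.0005,0.046],[0,0.3,0]],[[0.003,0.0005,0.046],[0,0.3,0]],[[0.003,0.0005,0.046],[0,0.3,0]]]}}

```text
time_s: 3.65
eef_pos: [0.5731, 0.1515, 0.2375]
eef_rot: [0.0, 0.992, -0.128, 0.003]
wrist_force: [0.4, 0.2, 1.0]
opening: 0.451
```

Request:
{"api": "step_arm", "payload": {"plan": [[[0,0,0],[0,0,0]],[[0,0,0],[0,0,0]],[[0,0,0],[0,0,0]]], "fingers": 23}}

```text
time_s: 3.95
eef_pos: [0.5734, 0.151, 0.2372]
eef_rot: [0.0, 0.992, -0.128, 0.004]
wrist_force: [-0.8, 0.3, 0.1]
opening: 0.229
```

```bash
python3 -c "
from h import *
go([.5697,.1521,.232],-.256)
snap('wrist','w3')"
```

```text
t 3.95 p [0.5734 0.151  0.2372] q [ 1.000e-04  9.918e-01 -1.279e-01  3.500e-03] F [-0.8  0.3  0.1] op 0.229
shift [-0.0038 -0.0001  0.0052] turn [-0.  -0.4 -0. ] yaw -0.2564867826685029
```

View pics/w3.png

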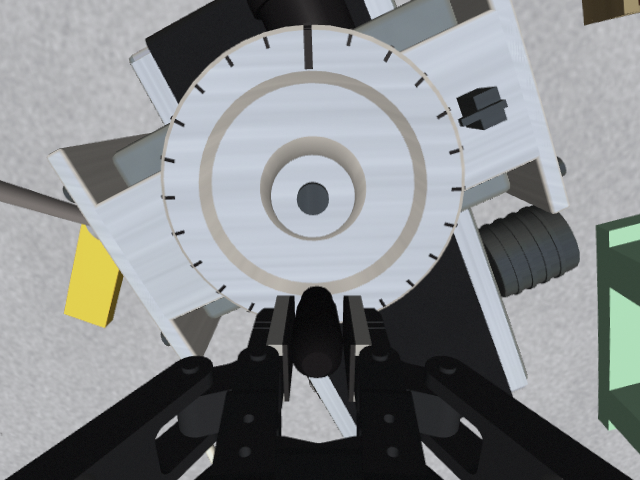

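```bash
cat >> h.py <<'E'
C=np.array([.5818,.1986]); PA=.1866
def arc(th,z,base=None):
    s=st(); T=Rq(s["eef_rot"]).as_matrix(); out=[]
    for t in th:
        phi=t+PA+np.pi; yaw=phi+np.pi/2
        p=np.r_[C+.048*np.array([np.cos(phi),np.sin(phi)]),z]
        G=np.c_[[np.cos(yaw),np.sin(yaw),0],[np.sin(yaw),-np.cos(yaw),0],[0,0,-1]]
        print([np.round(T.T@(p-np.array(s["eef_pos"])),4).tolist(),np.round(np.degrees(R.from_matrix(T.T@G).as_rotvec()),1).tolist()])
E
python3 -c "
from h import *
arc([1.05,.94,.83,.72,.61],.235)"
```

```text
t 4.0 p [0.5733 0.1509 0.2369] q [ 2.000e-04  9.918e-01 -1.279e-01  3.400e-03] F [ 0.1 -0.7 -0.2] op 0.23
[[-0.0076, -0.0004, 0.0018], [-0.0, -0.4, 4.4]]
[[-0.0129, -0.0011, 0.0018], [-0.1, -0.4, 10.7]]
[[-0.018, -0.0024, 0.0018], [-0.1, -0.4, 17.1]]
[[-0.0229, -0.0042, 0.0017], [-0.1, -0.4, 23.4]]
[[-0.0277, -0.0066, 0.0017], [-0.1, -0.4, 29.7]]
```

Request:
{"api": "step_arm", "payload": {"plan": [[[-0.0076,-0.0004,0],[0,-0.4,4.4]],[[-0.0129,-0.0011,0],[0,-0.4,10.7]],[[-0.018,-0.0024,0],[0,-0.4,17.1]],[[-0.0229,-0.0042,0],[0,-0.4,23.4]],[[-0.0277,-0.0066,0],[0,-0.4,29.7]]]}}

```text
time_s: 4.5
eef_pos: [0.5488, 0.164, 0.2367]
eef_rot: [-0.001, 0.925, -0.38, 0.001]
wrist_force: [2.4, 0.3, 0.2]
opening: 0.231
```

Request:
{"api": "step_arm", "payload": {"plan": [[[0,0,0],[0,0,0]]]}}

```text
time_s: 4.6
eef_pos: [0.548, 0.1644, 0.2364]
eef_rot: [-0.001, 0.926, -0.378, -0.0]
wrist_force: [0.3, -0.6, -0.0]
opening: 0.228
```

```bash
python3 -c "
from h import *
arc([.5,.39,.28,.17,.06],.235)"
```

```text
t 4.6 p [0.548  0.1644 0.2364] q [-1.000e-03  9.257e-01 -3.782e-01 -2.000e-04] F [ 0.3 -0.6 -0. ] op 0.228
[[-0.005, -0.0004, 0.0014], [-0.1, 0.1, 6.2]]
[[-0.0102, -0.0012, 0.0014], [-0.1, 0.1, 12.5]]
[[-0.0153, -0.0027, 0.0014], [-0.1, 0.1, 18.8]]
[[-0.0202, -0.0046, 0.0014], [-0.1, 0.1, 25.1]]
[[-0.0248, -0.0071, 0.0014], [-0.1, 0.1, 31.4]]
```

Request:
{"api": "step_arm", "payload": {"plan": [[[-0.005,-0.0004,0],[0,0,6.2]],[[-0.0102,-0.0012,0],[0,0,12.5]],[[-0.0153,-0.0027,0],[0,0,18.8]],[[-0.0202,-0.0046,0],[0,0,25.1]],[[-0.0248,-0.0071,0],[0,0,31.4]]]}}

```text
time_s: 5.1
eef_pos: [0.5358, 0.1863, 0.2363]
eef_rot: [-0.001, 0.789, -0.615, -0.0]
wrist_force: [1.5, -1.9, -0.6]
opening: 0.229
```

Request:
{"api": "step_arm", "payload": {"plan": [[[0,0,0],[0,0,0]]]}}

```text
time_s: 5.2
eef_pos: [0.5352, 0.1868, 0.2361]
eef_rot: [-0.001, 0.79, -0.614, -0.001]
wrist_force: [1.1, -0.9, 0.8]
opening: 0.226
```

```bash
python3 -c "
from h import *
arc([.06,0],.235)
snap('wrist','w4')"
```

```text
t 5.2 p [0.5352 0.1868 0.2361] q [-7.000e-04  7.897e-01 -6.135e-01 -8.000e-04] F [ 1.1 -0.9  0.8] op 0.226
[[-0.0, -0.0, 0.0011], [-0.0, 0.1, 0.2]]
[[-0.0029, -0.0001, 0.0011], [0.0, 0.1, 3.6]]
```

View pics/w4.png

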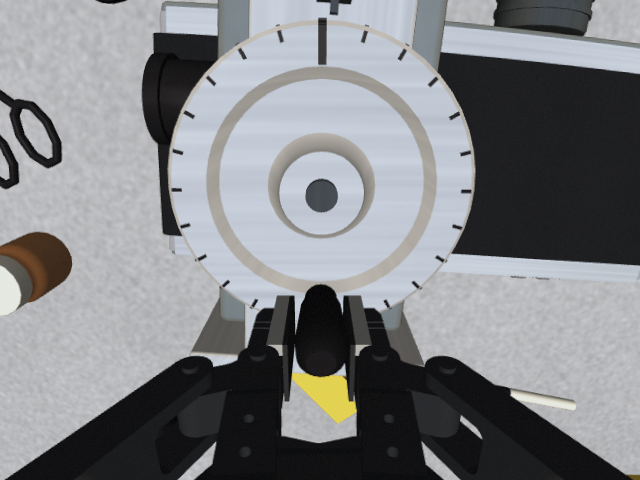

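```bash
python3 - <<'E'
from h import *
c=cal("wrist")
for n,p,z in(("mark",(322,20),.216),("mark",(322,64),.216),("tip",(334,14),.212),("handle",(320,360),.262)):
    d=atz(c,p,z)[:2]-C; print(n,np.hypot(*d),np.arctan2(d[1],d[0])-PA)
E
python3 -c "
import cv2
a=cv2.imread('pics/w4.png'); cv2.imwrite('pics/w4z.png',cv2.resize(a[0:80,270:400],None,fx=6,fy=6,interpolation=cv2.INTER_CUBIC))
"
```

```text
mark 0.061630117432215595 0.03947663457397346
mark 0.04696046239750973 0.030504845308807232
tip 0.06465610417922388 -0.026892946009696522
handle 0.046165360449688636 -3.055063825165366
```

View pics/w4z.png

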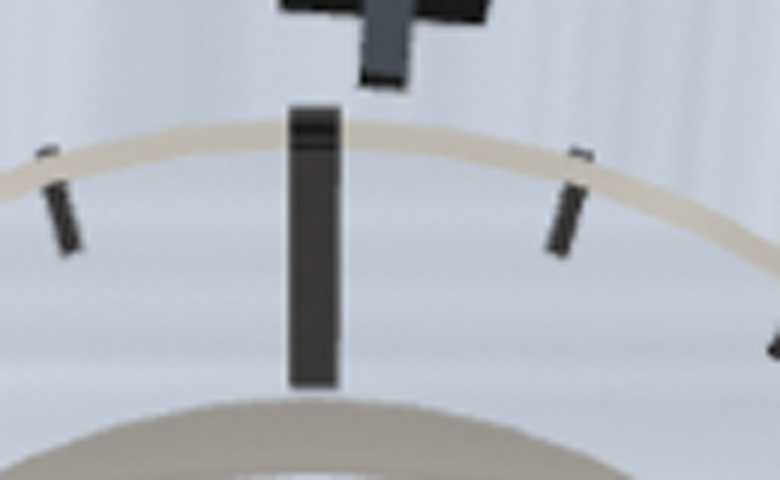

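Request:
{"api": "step_arm", "payload": {"plan": [[[-0.0029,-0.0001,0],[0,0,3.4]],[[-0.0029,-0.0001,0],[0,0,3.4]],[[-0.0029,-0.0001,0],[0,0,3.4]]]}}

```text
time_s: 5.55
eef_pos: [0.5345, 0.1893, 0.2358]
eef_rot: [-0.0, 0.772, -0.636, -0.001]
wrist_force: [1.1, -0.8, 0.6]
opening: 0.228
```

```bash
python3 -c "
from h import *
arc([.06,0],.235)
snap('wrist','w5')
a=cv2.imread('pics/w5.png'); cv2.imwrite('pics/w5z.png',cv2.resize(a[0:80,270:400],None,fx=6,fy=6,interpolation=cv2.INTER_CUBIC))
"
```

```text
t 5.55 p [0.5345 0.1893 0.2358] q [-4.000e-04  7.716e-01 -6.361e-01 -1.000e-03] F [ 1.1 -0.8  0.6] op 0.228
[[0.0025, -0.0003, 0.0008], [0.0, 0.1, -3.1]]
[[-0.0004, -0.0002, 0.0008], [0.0, 0.1, 0.3]]
```

View pics/w5z.png

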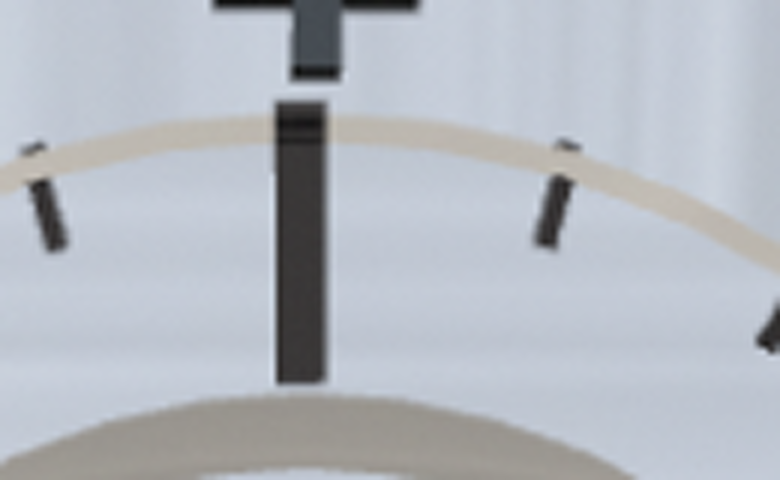

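Request:
{"api": "step_arm", "payload": {"plan": [[[-0.0008,0,0],[0,0,0.9]],[[-0.0008,0,0],[0,0,0.9]],[[-0.0008,0,0],[0,0,0.9]]]}}

```text
time_s: 5.9
eef_pos: [0.5343, 0.1902, 0.2358]
eef_rot: [-0.0, 0.766, -0.643, -0.001]
wrist_force: [1.6, -1.6, -1.2]
opening: 0.231
```

Request:
{"api": "step_arm", "payload": {"plan": [[[0,0,0],[0,0,0]],[[0,0,0],[0,0,0]],[[0,0,-0.03],[0,0,0]],[[0,0,-0.07],[0,0,0]],[[0,0,-0.07],[0,0,0]]], "fingers": 40}}

```text
time_s: 6.4
eef_pos: [0.5368, 0.1909, 0.3121]
eef_rot: [-0.004, 0.766, -0.643, 0.002]
wrist_force: [0.1, 0.8, 0.9]
opening: 0.405
```

```bash
python3 -c "
from h import *
st()
snap('wrist','w6')
a=cv2.imread('pics/w6.png'); cv2.imwrite('pics/w6z.png',cv2.resize(a[0:150,250:410],None,fx=4,fy=4,interpolation=cv2.INTER_CUBIC))
"
```

```text
t 6.4 p [0.5368 0.1909 0.3121] q [-0.0043  0.7656 -0.6433  0.0022] F [0.1 0.8 0.9] op 0.405
```

View pics/w6.png

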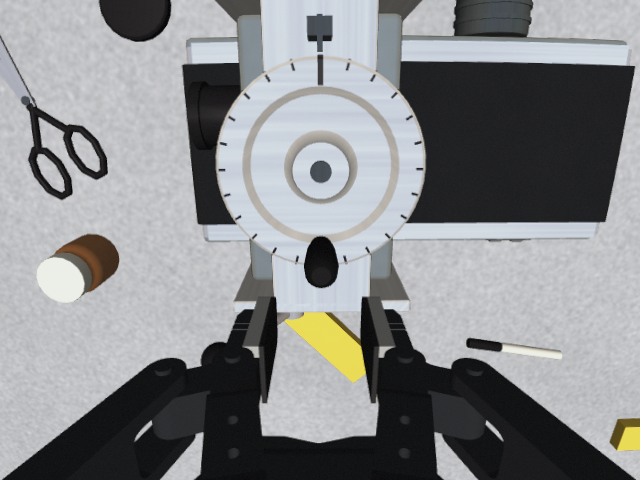

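View pics/w6z.png

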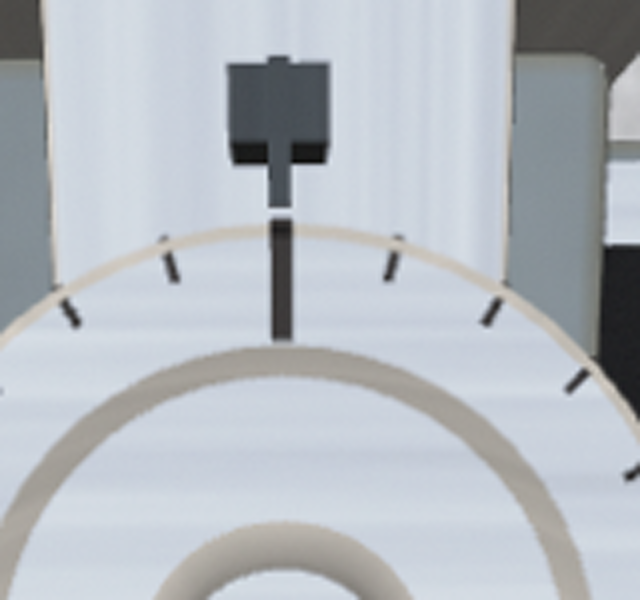

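```bash
cat >> h.py <<'E'
SX=np.array([.5939,.1347,.1866])
def lev(A,off=.020,yaw=-1.384):
    s=st(); T=Rq(s["eef_rot"]).as_matrix()
    for a in A:
        p=S2W(SX,[-.126,.09+.085*np.cos(a),.15+.085*np.sin(a)+off])[0]
        G=np.c_[[np.cos(yaw),np.sin(yaw),0],[np.sin(yaw),-np.cos(yaw),0],[0,0,-1]]
        print(round(a,2),np.round(p,4),[np.round(T.T@(p-np.array(s["eef_pos"])),4).tolist(),np.round(np.degrees(R.from_matrix(T.T@G).as_rotvec()),1).tolist()])
E
python3 -c "
from h import *
lev([1.02],.06)"
```

```text
t 6.45 p [0.5358 0.1906 0.3092] q [-0.0029  0.7656 -0.6433  0.0009] F [-0.4 -0.4 -0.9] op 0.401
1.02 [0.4451 0.2435 0.2824] [[-0.0676, 0.0803, 0.0265], [-0.3, 0.1, -0.8]]
```

Request:
{"api": "step_arm", "payload": {"plan": [[[-0.0676,0.0803,0],[0,0,-0.8]],[[-0.0676,0.0803,0],[0,0,-0.8]],[[-0.0676,0.0803,0],[0,0,-0.8]],[[-0.0676,0.0803,0.026],[0,0,-0.8]],[[-0.0676,0.0803,0.026],[0,0,-0.8]]], "fingers": 0}}

```text
time_s: 6.95
eef_pos: [0.4412, 0.2427, 0.2763]
eef_rot: [0.002, 0.77, -0.638, -0.003]
wrist_force: [-0.4, -1.0, -0.4]
opening: 0.001
```

Request:
{"api": "step_arm", "payload": {"plan": [[[0,0,0],[0,0,0]],[[0,0,0],[0,0,0]]]}}

```text
time_s: 7.15
eef_pos: [0.4442, 0.2428, 0.2805]
eef_rot: [-0.001, 0.77, -0.638, -0.001]
wrist_force: [-0.0, -0.7, 0.5]
opening: 0.002
```

```bash
python3 -c "
from h import *
lev([1.02,.8,.6,.4,.2,.0])
c,im=snap('wrist','w7')
print(proj(c,S2W(SX,[-.126,.1345,.2236])))
"
```

```text
t 7.15 p [0.4442 0.2428 0.2805] q [-6.000e-04  7.698e-01 -6.383e-01 -1.000e-03] F [-0.  -0.7  0.5] op 0.002
1.02 [0.4451 0.2435 0.2424] [[-0.0004, -0.0011, 0.0381], [0.0, 0.1, -0.0]]
0.8 [0.4424 0.258  0.231 ] [[-0.0151, -0.0011, 0.0496], [0.0, 0.1, -0.0]]
0.6 [0.4404 0.2687 0.218 ] [[-0.026, -0.0011, 0.0626], [0.0, 0.1, -0.0]]
0.4 [0.4389 0.2767 0.2031] [[-0.0341, -0.0011, 0.0775], [0.0, 0.1, -0.0]]
0.2 [0.4379 0.2816 0.1869] [[-0.0391, -0.0011, 0.0937], [0.0, 0.1, -0.0]]
0.0 [0.4376 0.2833 0.17  ] [[-0.0407, -0.0011, 0.1106], [0.0, 0.1, -0.0]]
[[316.54044372 265.05325027]]
```

View pics/w7.png

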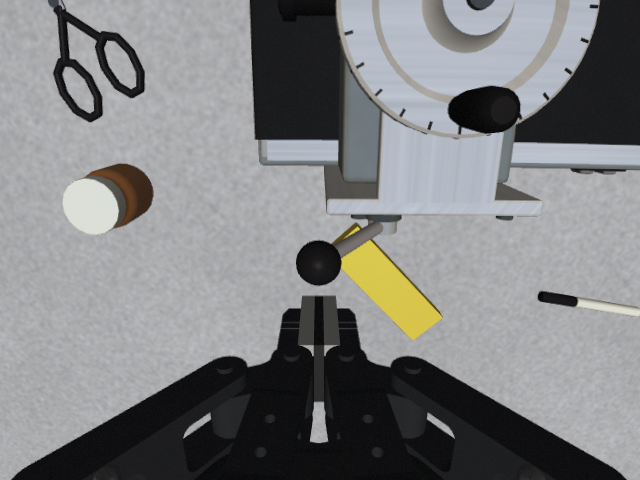

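Request:
{"api": "step_arm", "payload": {"plan": [[[-0.0004,-0.0011,0.02],[0,0,0]],[[-0.0004,-0.0011,0.035],[0,0,0]],[[-0.008,-0.0011,0.043],[0,0,0]],[[-0.0151,-0.0011,0.0496],[0,0,0]],[[-0.021,-0.0011,0.056],[0,0,0]]]}}

```text
time_s: 7.7
eef_pos: [0.4412, 0.2658, 0.2261]
eef_rot: [-0.002, 0.77, -0.638, -0.002]
wrist_force: [-6.0, 5.7, 11.1]
opening: 0.004
```

```bash
python3 -c "
from h import *
lev([.5,.3,.2,.1,.05,.0,-.02])
c,im=snap('wrist','w8')
"
```

```text
t 7.7 p [0.4412 0.2658 0.2261] q [-0.0023  0.7698 -0.6382 -0.0015] F [-6.   5.7 11.1] op 0.004
0.5 [0.4396 0.2731 0.2108] [[-0.0074, 0.0003, 0.0154], [-0.1, 0.3, -0.0]]
0.3 [0.4383 0.2796 0.1951] [[-0.0139, 0.0004, 0.031], [-0.1, 0.3, -0.0]]
0.2 [0.4379 0.2816 0.1869] [[-0.016, 0.0004, 0.0393], [-0.1, 0.3, -0.0]]
0.1 [0.4377 0.2829 0.1785] [[-0.0172, 0.0004, 0.0477], [-0.1, 0.3, -0.0]]
0.05 [0.4376 0.2832 0.1742] [[-0.0175, 0.0004, 0.0519], [-0.1, 0.3, -0.0]]
0.0 [0.4376 0.2833 0.17  ] [[-0.0176, 0.0004, 0.0562], [-0.1, 0.3, -0.0]]
-0.02 [0.4376 0.2833 0.1683] [[-0.0175, 0.0004, 0.0579], [-0.1, 0.3, -0.0]]
```

View pics/w8.png

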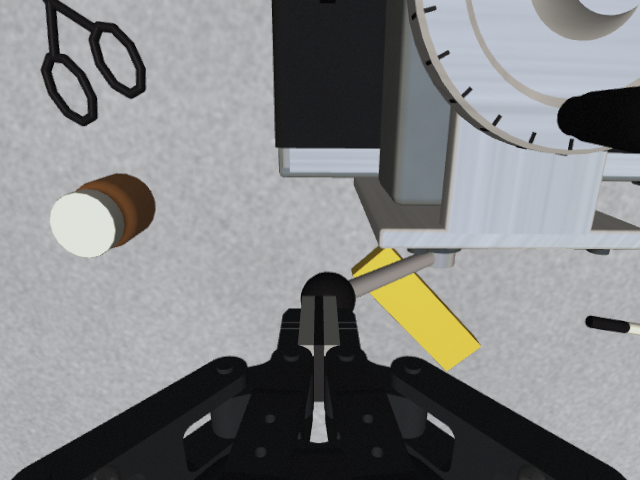

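```bash
python3 -c "
from h import *
c=cal('wrist'); s=st(); T=Rq(s['eef_rot']).as_matrix(); p=np.array(s['eef_pos'])
print('tip',proj(c,p+T[:,2]*.008),'in sander',(p+T[:,2]*.008-np.r_[SX[:2],0])@np.c_[[np.cos(SX[2]),np.sin(SX[2]),0],[-np.sin(SX[2]),np.cos(SX[2]),0],[0,0,1]])
for a in np.arange(.5,.95,.05): k=S2W(SX,[-.126,.09+.085*np.cos(a),.15+.085*np.sin(a)])[0]; print(round(a,2),proj(c,k),k)
"
python3 -c "
import cv2
a=cv2.imread('pics/w8.png'); cv2.imwrite('pics/w8z.png',cv2.resize(a[220:380,240:440],None,fx=4,fy=4,interpolation=cv2.INTER_CUBIC))
"
```

```text
t 7.75 p [0.4409 0.2666 0.2253] q [-0.0025  0.7699 -0.6381 -0.0019] F [-2.3  5.4  8.3] op -0.001
tip [[316.94133355 313.47868219]] in sander [-0.12584852  0.15803825  0.21727079]
0.5 [[303.5542497  285.73026386]] [0.43955186 0.27306188 0.19075117]
0.55 [[307.82849783 289.17356364]] [0.43994701 0.27096892 0.19442841]
0.6 [[312.67323496 292.64128218]] [0.44037575 0.26869798 0.19799461]
0.65 [[318.09963824 296.11899964]] [0.44083703 0.26625474 0.20144084]
0.7 [[324.11527238 299.59068867]] [0.44132968 0.2636453  0.2047585 ]
0.75 [[330.72344697 303.03872382]] [0.44185248 0.26087618 0.20793929]
0.8 [[337.92256462 306.44393225]] [0.44240412 0.25795432 0.21097527]
0.85 [[345.70548124 309.78569248]] [0.44298322 0.254887   0.21385883]
0.9 [[354.05890432 313.04208738]] [0.44358833 0.2516819  0.21658279]
```

View pics/w8z.png

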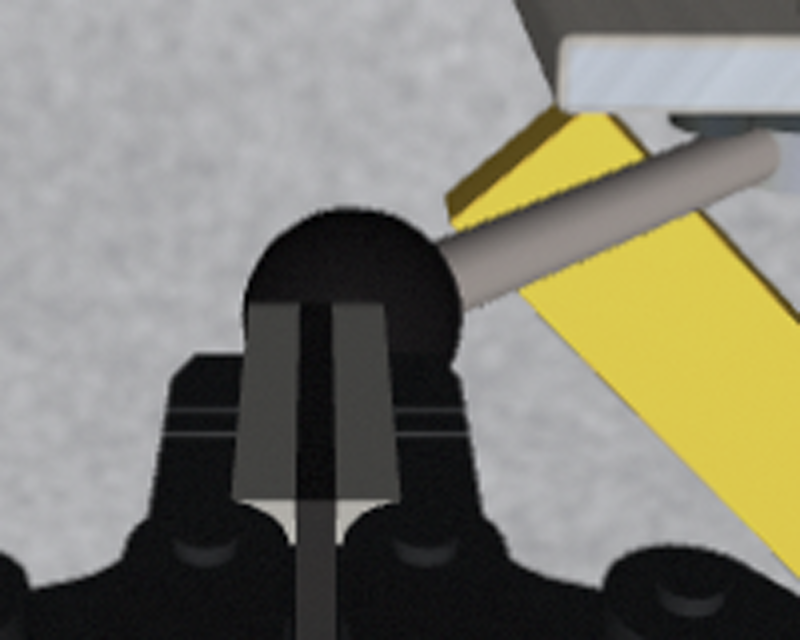

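Request:
{"api": "step_arm", "payload": {"plan": [[[-0.003,0,0.008],[0,0,0]],[[-0.006,0,0.017],[0,0,0]],[[-0.01,0,0.03],[0,0,0]],[[-0.013,0,0.041],[0,0,0]],[[-0.014,0,0.05],[0,0,0]]]}}

```text
time_s: 8.25
eef_pos: [0.4386, 0.2785, 0.1743]
eef_rot: [-0.001, 0.77, -0.638, -0.001]
wrist_force: [-0.4, 2.3, 2.8]
opening: 0.001
```

```bash
python3 -c "
from h import *
lev([.1,.05,.0,-.02])
c,im=snap('wrist','w9')
for a in np.arange(-.05,.35,.05): k=S2W(SX,[-.126,.09+.085*np.cos(a),.15+.085*np.sin(a)])[0]; print(round(a,2),proj(c,k),k)
a=cv2.imread('pics/w9.png'); cv2.imwrite('pics/w9z.png',cv2.resize(a[220:380,240:440],None,fx=4,fy=4,interpolation=cv2.INTER_CUBIC))
"
```

```text
t 8.25 p [0.4386 0.2785 0.1743] q [-0.0013  0.77   -0.6381 -0.0008] F [-0.4  2.3  2.8] op 0.001
0.1 [0.4377 0.2829 0.1785] [[-0.0045, 0.0001, -0.0042], [-0.1, 0.2, 0.0]]
0.05 [0.4376 0.2832 0.1742] [[-0.0048, 0.0001, 0.0], [-0.1, 0.2, 0.0]]
0.0 [0.4376 0.2833 0.17  ] [[-0.0049, 0.0001, 0.0043], [-0.1, 0.2, 0.0]]
-0.02 [0.4376 0.2833 0.1683] [[-0.0048, 0.0001, 0.006], [-0.1, 0.2, 0.0]]
-0.05 [[306.79831502 291.36647665]] [0.43764116 0.28318234 0.14575177]
0.0 [[306.27481985 295.59932813]] [0.43762145 0.28328673 0.15      ]
0.05 [[306.21349262 300.02886689]] [0.43764116 0.28318234 0.15424823]
0.1 [[306.64745712 304.6570863 ]] [0.43770023 0.28286945 0.15848584]
0.15 [[307.61153287 309.48496204]] [0.43779852 0.28234884 0.16270224]
0.2 [[309.14208563 314.51221795]] [0.43793578 0.2816218  0.16688689]
0.25 [[311.27680692 319.73706047]] [0.43811167 0.28069015 0.17102934]
0.3 [[314.05440822 325.15588098]] [0.43832575 0.27955623 0.17511922]
```

View pics/w9z.png

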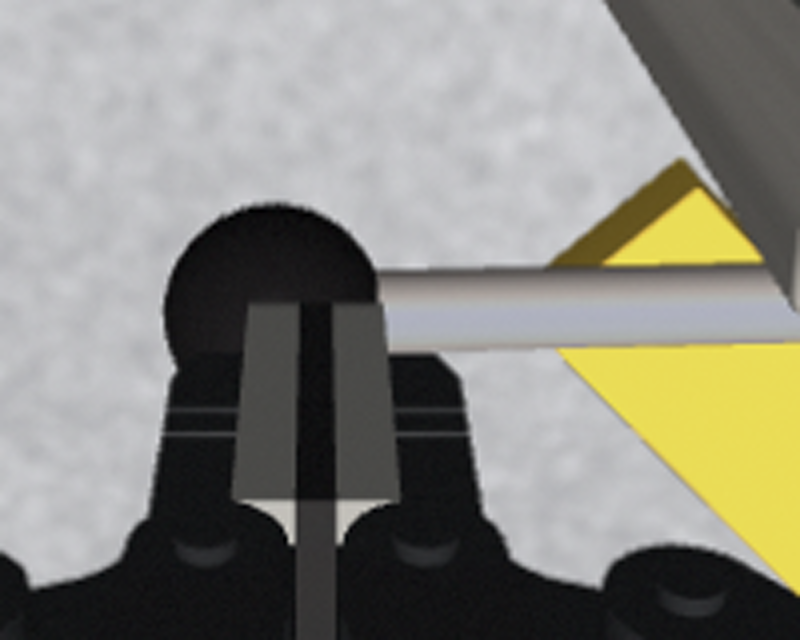

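Request:
{"api": "step_arm", "payload": {"plan": [[[0,0,0.003],[0,0,0]],[[0,0,0.005],[0,0,0]],[[0,0,0.005],[0,0,0]]]}}

```text
time_s: 8.6
eef_pos: [0.438, 0.2777, 0.1694]
eef_rot: [-0.0, 0.77, -0.638, -0.001]
wrist_force: [-1.6, 1.7, 3.5]
opening: -0.002
```

```bash
python3 -c "
from h import *
lev([.0])
c,im=snap('wrist','w10')
for a in (-.05,0,.05): k=S2W(SX,[-.126,.09+.085*np.cos(a),.15+.085*np.sin(a)])[0]; print(round(a,2),proj(c,k),k)
a=cv2.imread('pics/w10.png'); cv2.imwrite('pics/w10z.png',cv2.resize(a[220:380,240:440],None,fx=4,fy=4,interpolation=cv2.INTER_CUBIC))
"
```

```text
t 8.6 p [0.438  0.2777 0.1694] q [-3.000e-04  7.699e-01 -6.382e-01 -1.200e-03] F [-1.6  1.7  3.5] op -0.002
0.0 [0.4376 0.2833 0.17  ] [[-0.0055, -0.0007, -0.0006], [0.1, 0.1, -0.0]]
-0.05 [[304.97382825 294.5222048 ]] [0.43764116 0.28318234 0.14575177]
0 [[304.39887983 298.96450643]] [0.43762145 0.28328673 0.15      ]
0.05 [[304.29702681 303.61857849]] [0.43764116 0.28318234 0.15424823]
```

View pics/w10z.png

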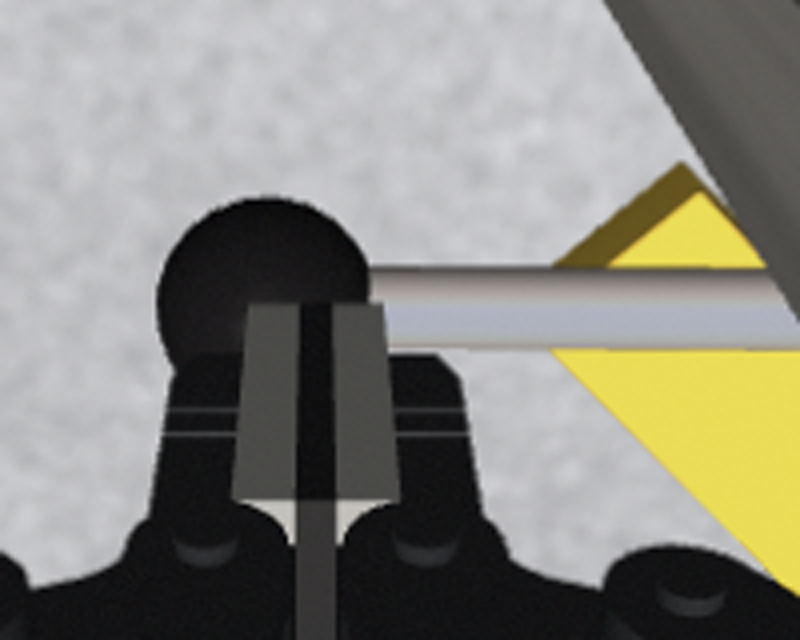

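Request:
{"api": "step_arm", "payload": {"plan": [[[0,0,-0.03],[0,0,0]],[[0,0,-0.08],[0,0,0]],[[0,0,-0.13],[0,0,0]],[[0,0,-0.16],[0,0,0]],[[0,0,-0.16],[0,0,0]]]}}

```text
time_s: 9.15
eef_pos: [0.4405, 0.2778, 0.3347]
eef_rot: [-0.004, 0.77, -0.638, 0.002]
wrist_force: [1.1, 0.2, -0.3]
opening: -0.003
```

```bash
python3 - <<'E'
from h import *
for n,b in(("scene",[250,192,318,232]),("side",[322,196,372,220])):
    c=cal(n); im=cv2.imread(f"pics/{n}0.png"); x0,y0,x1,y1=b
    h=cv2.cvtColor(im[y0:y1,x0:x1],cv2.COLOR_BGR2HSV); m=(h[...,1]>60).astype(np.uint8)
    k,l,stt,_=cv2.connectedComponentsWithStats(m); i=1+stt[1:,4].argmax(); ys,xs=np.nonzero(l==i)
    W=np.array([atz(c,(x+x0,y+y0),.014)[:2] for x,y in zip(xs,ys)],np.float32); r=cv2.minAreaRect(W*1000)
    bx=cv2.boxPoints(r); e=[bx[1]-bx[0],bx[2]-bx[1]]; e=max(e,key=lambda v:np.hypot(*v)); print(n,r,"angle",np.arctan2(e[1],e[0]))
go([.457,-.27,.30],0)
E
```

```text
scene ((464.284423828125, -346.306884765625), (52.1782112121582, 150.56858825683594), 86.69248962402344) angle -0.05772677
side ((463.11553955078125, -346.19390869140625), (56.30691909790039, 149.20999145507812), 86.31487274169922) angle -0.06431757
t 9.15 p [0.4405 0.2778 0.3347] q [-0.0043  0.7698 -0.6383  0.0018] F [ 1.1  0.2 -0.3] op -0.003
shift [0.5415 0.0854 0.0324] turn [ -0.5  -0.2 -79.3] yaw -1.3845912396721327
```

```bash
python3 -c "
from h import *
go([.4637,-.3462,.26],-1.63)"
```

```text
t 9.15 p [0.4405 0.2778 0.3347] q [-0.0043  0.7698 -0.6383  0.0018] F [ 1.1  0.2 -0.3] op -0.003
shift [0.6177 0.0933 0.0721] turn [-0.5  0.2 14.1] yaw -1.3845912396721327
```

Request:
{"api": "step_arm", "payload": {"plan": [[[0.618,0.093,0],[0,0,14]],[[0.618,0.093,0],[0,0,14]],[[0.618,0.093,0],[0,0,14]],[[0.618,0.093,0],[0,0,14]],[[0.618,0.093,0],[0,0,14]]], "fingers": 85}}

```text
time_s: 9.65
eef_pos: [0.4465, 0.0257, 0.3272]
eef_rot: [-0.0, -0.686, 0.727, 0.002]
wrist_force: [2.5, 0.8, -1.2]
opening: 0.839
```

```bash
python3 -c "
from h import *
go([.4637,-.3462,.26],-1.63)"
```

```text
t 9.65 p [0.4465 0.0257 0.3272] q [-4.000e-04 -6.864e-01  7.272e-01  1.700e-03] F [ 2.5  0.8 -1.2] op 0.839
shift [ 0.3704 -0.0388  0.0665] turn [0.2 0.1 0.1] yaw -1.6284652365122227
```

Request:
{"api": "step_arm", "payload": {"plan": [[[0.36,-0.038,0.066],[0,0,0]],[[0.36,-0.038,0.066],[0,0,0]],[[0.36,-0.038,0.066],[0,0,0]],[[0.36,-0.038,0.066],[0,0,0]],[[0.36,-0.038,0.066],[0,0,0]]]}}

```text
time_s: 10.15
eef_pos: [0.4579, -0.2199, 0.2815]
eef_rot: [0.0, -0.686, 0.727, 0.002]
wrist_force: [0.6, 1.2, 0.0]
opening: 0.849
```

```bash
python3 -c "
from h import *
go([.4637,-.3462,.26],-1.63)"
```

```text
t 10.15 p [ 0.4579 -0.2199  0.2815] q [ 0.     -0.6861  0.7275  0.002 ] F [0.6 1.2 0. ] op 0.849
shift [ 0.1258 -0.0132  0.0211] turn [0.2 0.2 0. ] yaw -1.6293307291470205
```

Request:
{"api": "step_arm", "payload": {"plan": [[[0.118,-0.013,0.02],[0,0,0]],[[0.118,-0.013,0.02],[0,0,0]],[[0.118,-0.013,0.02],[0,0,0]],[[0.118,-0.013,0.02],[0,0,0]],[[0.118,-0.013,0.02],[0,0,0]]]}}

```text
time_s: 10.65
eef_pos: [0.4644, -0.336, 0.2613]
eef_rot: [0.0, -0.686, 0.728, 0.003]
wrist_force: [0.1, 0.1, 0.3]
opening: 0.846
```

```bash
python3 - <<'E'
from h import *
go([.4637,-.3462,.26],-1.63)
c,im=snap('wrist','w11')
h=cv2.cvtColor(im[...,::-1].copy(),cv2.COLOR_BGR2HSV)
np.save('pics/h.npy',h)
p=proj(c,np.array([.4637,-.3462,.018]))[0]; print(p,h[int(p[1]),int(p[0])])
E
```

```text
t 10.65 p [ 0.4644 -0.336   0.2613] q [ 4.000e-04 -6.860e-01  7.276e-01  2.700e-03] F [0.1 0.1 0.3] op 0.846
shift [0.0102 0.0001 0.0013] turn [0.2 0.2 0. ] yaw -1.6296918468743735
[329.05043978 192.08184967] [ 18  94 144]
```

View pics/w11.png

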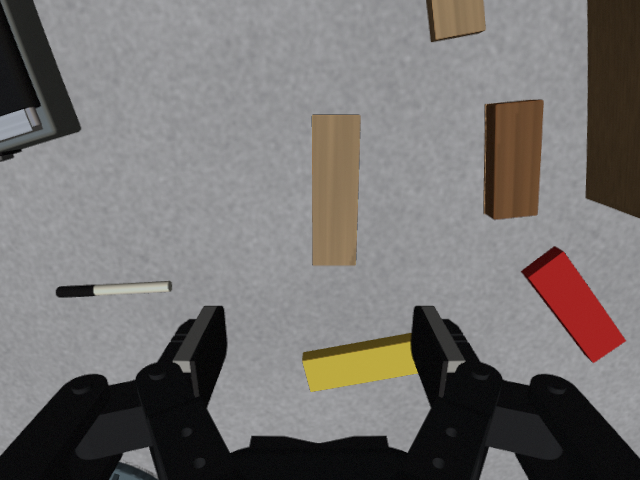

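```bash
python3 - <<'E'
from h import *
c=cal('wrist'); im=cv2.imread('pics/w11.png'); h=cv2.cvtColor(im,cv2.COLOR_BGR2HSV)
m=((h[...,1]>55)&(abs(h[...,0].astype(int)-17)<9)).astype(np.uint8); m[:, :280]=0; m[:,400:]=0; m[300:]=0
k,l,stt,_=cv2.connectedComponentsWithStats(m); i=1+stt[1:,4].argmax(); print(stt[i])
ys,xs=np.nonzero(l==i); W=np.array([atz(c,(x,y),.018)[:2] for x,y in zip(xs,ys)],np.float32); r=cv2.minAreaRect(W*1000); print(r)
for p in[(312,114),(360,114),(356,265),(313,265)]: print(atz(c,p,.018))
s=telemetry.get_obs(); print(s['q'])
E
```

```text
[ 312  115   48  150 6897]
((462.18377685546875, -351.3426208496094), (44.7322998046875, 148.1930389404297), 86.60916137695312)
[ 0.53820789 -0.33379589  0.018     ]
[ 0.53573121 -0.37791952  0.018     ]
[ 0.38583914 -0.369943    0.018     ]
[ 0.38837071 -0.32542757  0.018     ]
[-8.32533993e-01  1.60945844e-01  1.58332360e+00  7.70315784e-04
  1.40162366e+00  7.95800677e-01]
```

```bash
python3 -c "
from h import *
go([.462,-.3513,.05],-1.63)"
```

```text
t 10.7 p [ 0.4648 -0.3354  0.262 ] q [ 4.000e-04 -6.864e-01  7.272e-01  2.100e-03] F [0.  0.4 0.6] op 0.852
shift [0.0168 0.0013 0.212 ] turn [0.1 0.2 0.1] yaw -1.6284705110728022
```

Request:
{"api": "step_arm", "payload": {"plan": [[[0.0165,0.001,0.05],[0,0,0]],[[0.0165,0.001,0.1],[0,0,0]],[[0.0165,0.001,0.15],[0,0,0]],[[0.0165,0.001,0.2],[0,0,0]],[[0.0165,0.001,0.2],[0,0,0]]]}}

```text
time_s: 11.2
eef_pos: [0.4594, -0.3464, 0.0562]
eef_rot: [0.001, -0.687, 0.727, 0.008]
wrist_force: [-0.6, 1.0, 0.0]
opening: 0.847
```

Request:
{"api": "step_arm", "payload": {"plan": [[[0,0,0],[0,0,0]]]}}

```text
time_s: 11.3
eef_pos: [0.4631, -0.351, 0.0631]
eef_rot: [0.0, -0.687, 0.727, 0.002]
wrist_force: [1.2, -1.6, 0.6]
opening: 0.849
```

```bash
python3 -c "
from h import *
go([.462,-.3513,.010],-1.63)
snap('wrist','w12')"
```

```text
t 11.3 p [ 0.4631 -0.351   0.0631] q [ 4.000e-04 -6.870e-01  7.267e-01  2.100e-03] F [ 1.2 -1.6  0.6] op 0.849
shift [0.0006 0.001  0.0531] turn [0.1 0.2 0.2] yaw -1.6270187244578445
```

View pics/w12.png

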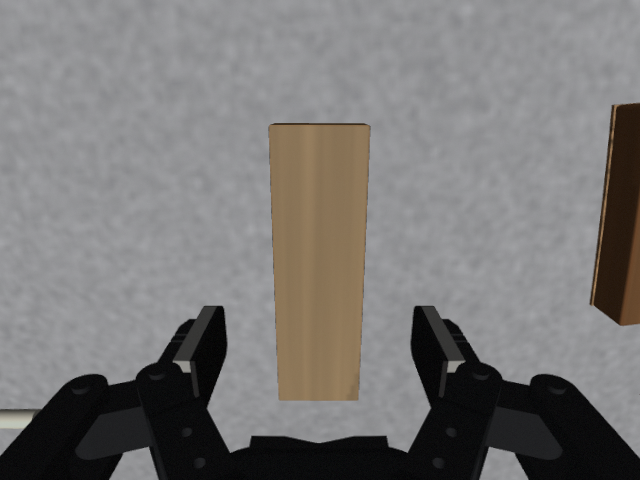

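Request:
{"api": "step_arm", "payload": {"plan": [[[0.0006,0.001,0.02],[0,0,0]],[[0.0006,0.001,0.034],[0,0,0]],[[0.0006,0.001,0.044],[0,0,0]],[[0.0006,0.001,0.05],[0,0,0]],[[0.0006,0.001,0.053],[0,0,0]]]}}

```text
time_s: 11.85
eef_pos: [0.4622, -0.3529, 0.01]
eef_rot: [0.0, -0.686, 0.727, 0.001]
wrist_force: [0.4, -0.1, 0.2]
opening: 0.851
```

Request:
{"api": "step_arm", "payload": {"plan": [[[0,0,0],[0,0,0]],[[0,0,0],[0,0,0]],[[0,0,0],[0,0,0]],[[0,0,0],[0,0,0]],[[0,0,0],[0,0,0]]], "fingers": 30}}

```text
time_s: 12.35
eef_pos: [0.4626, -0.3534, 0.0107]
eef_rot: [0.0, -0.686, 0.727, 0.0]
wrist_force: [0.1, 0.5, 4.7]
opening: 0.509
```

Request:
{"api": "step_arm", "payload": {"plan": [[[0,0,-0.01],[0,0,0]],[[0,0,-0.03],[0,0,0]],[[0,0,-0.06],[0,0,0]],[[0,0,-0.1],[0,0,0]],[[0,0,-0.15],[0,0,0]]]}}

```text
time_s: 12.85
eef_pos: [0.4609, -0.3516, 0.1597]
eef_rot: [0.0, -0.686, 0.727, 0.003]
wrist_force: [0.5, -0.8, -1.2]
opening: 0.511
```

Request:
{"api": "step_arm", "payload": {"plan": [[[0,0,-0.05],[0,0,0]],[[0,0,-0.08],[0,0,0]],[[0,0,-0.09],[0,0,0]],[[0,0,-0.09],[0,0,0]]]}}

```text
time_s: 13.25
eef_pos: [0.4626, -0.3537, 0.2513]
eef_rot: [0.0, -0.686, 0.727, -0.0]
wrist_force: [-0.6, 0.7, -1.4]
opening: 0.51
```

```bash
python3 -c "
from h import *
P=S2W(SX,[0,-.128,.2])[0]; print(P)
go(P,SX[2]-np.pi)
snap('wrist','w13')"
```

```text
[0.61764643 0.00892199 0.2       ]
t 13.25 p [ 0.4626 -0.3537  0.2513] q [ 3.000e-04 -6.864e-01  7.272e-01 -2.000e-04] F [-0.6  0.7 -1.4] op 0.51
shift [-0.3709 -0.1339  0.0515] turn [-0.  0. 76.] yaw -1.6284878178311453
```

View pics/w13.png

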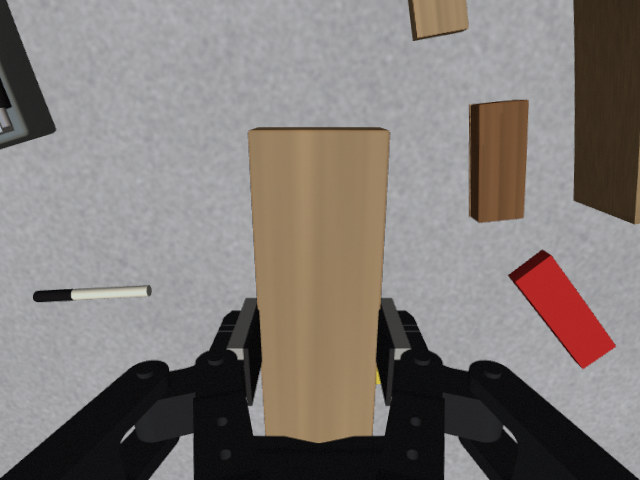

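Request:
{"api": "step_arm", "payload": {"plan": [[[-0.371,-0.134,0],[0,0,76]],[[-0.371,-0.134,0],[0,0,76]],[[-0.371,-0.134,0],[0,0,76]],[[-0.371,-0.134,0],[0,0,76]],[[-0.371,-0.134,0],[0,0,76]]]}}

```text
time_s: 13.8
eef_pos: [0.5532, -0.1372, 0.2468]
eef_rot: [-0.002, -0.394, 0.919, 0.003]
wrist_force: [1.6, -0.5, -0.9]
opening: 0.51
```

```bash
python3 -c "
from h import *
P=S2W(SX,[0,-.128,.2])[0]
go(P,SX[2]-np.pi)"
```

```text
t 13.8 p [ 0.5532 -0.1372  0.2468] q [-0.0019 -0.3936  0.9193  0.0033] F [ 1.6 -0.5 -0.9] op 0.51
shift [-0.1502  0.0539  0.0471] turn [ 0.4 -0.2 35.7] yaw -2.3325505467089114
```

Request:
{"api": "step_arm", "payload": {"plan": [[[-0.15,0.05,0],[0,0,33.5]],[[-0.15,0.05,0],[0,0,33.5]],[[-0.15,0.05,0],[0,0,33.5]],[[-0.15,0.05,0],[0,0,33.5]],[[-0.15,0.05,0],[0,0,33.5]]]}}

```text
time_s: 14.3
eef_pos: [0.6198, 0.0071, 0.2467]
eef_rot: [-0.003, -0.115, 0.993, 0.002]
wrist_force: [0.8, -0.7, -2.1]
opening: 0.508
```

Request:
{"api": "step_arm", "payload": {"plan": [[[0,0,0],[0,0,0]],[[0,0,0],[0,0,0]]]}}

```text
time_s: 14.5
eef_pos: [0.6198, 0.0029, 0.2488]
eef_rot: [-0.002, -0.116, 0.993, 0.001]
wrist_force: [-0.9, -0.3, -0.8]
opening: 0.507
```

```bash
python3 -c "
from h import *
P=S2W(SX,[0,-.128,.115])[0]
go(P,SX[2]-np.pi)
snap('wrist','w14')"
```

```text
t 14.5 p [0.6198 0.0029 0.2488] q [-0.0018 -0.1155  0.9933  0.0013] F [-0.9 -0.3 -0.8] op 0.507
shift [0.0003 0.0059 0.1338] turn [ 0.2 -0.2  2.6] yaw -2.910031816521316
```

View pics/w14.png

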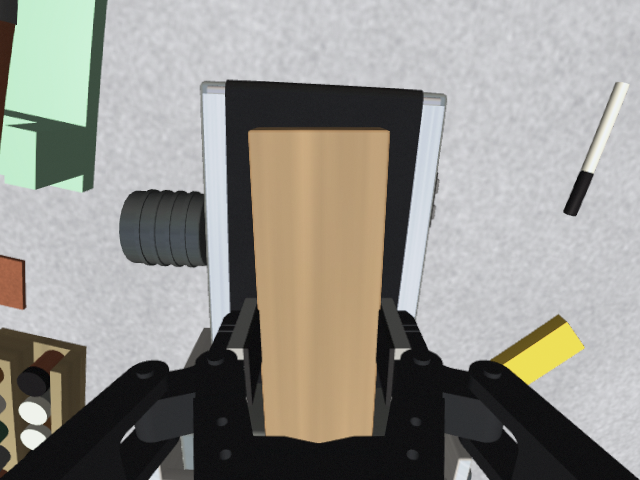

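Request:
{"api": "step_arm", "payload": {"plan": [[[0,0.006,0.03],[0,0,2.6]],[[0,0.006,0.07],[0,0,2.6]],[[0,0.006,0.105],[0,0,2.6]],[[0,0.006,0.125],[0,0,2.6]],[[0,0.006,0.133],[0,0,2.6]]]}}

```text
time_s: 15.05
eef_pos: [0.6171, 0.009, 0.1145]
eef_rot: [-0.003, -0.092, 0.996, 0.002]
wrist_force: [-0.0, 0.1, -0.2]
opening: 0.509
```

Request:
{"api": "step_arm", "payload": {"plan": [[[0,0,0],[0,0,0]],[[0,0,0],[0,0,0]]]}}

```text
time_s: 15.25
eef_pos: [0.6202, 0.0093, 0.1189]
eef_rot: [0.001, -0.092, 0.996, 0.001]
wrist_force: [-0.6, -0.7, -0.3]
opening: 0.512
```

```bash
python3 -c "
from h import *
P=S2W(SX,[0,-.128,.081])[0]
go(P,SX[2]-np.pi)
c,im=snap('wrist','w15'); k=im[...,::-1].copy()
for q in [(-.075,-.222,.07),(.075,-.222,.07),(0,-.222,.07)]: cv2.circle(k,tuple(np.int32(proj(c,S2W(SX,q))[0])),3,(0,255,0),1)
cv2.imwrite('pics/w15.png',k)
"
```

```text
t 15.25 p [0.6202 0.0093 0.1189] q [ 6.000e-04 -9.220e-02  9.957e-01  8.000e-04] F [-0.6 -0.7 -0.3] op 0.512
shift [0.0026 0.0001 0.0379] turn [ 0.1  0.1 -0.1] yaw -2.9569867930721565
```

View pics/w15.png

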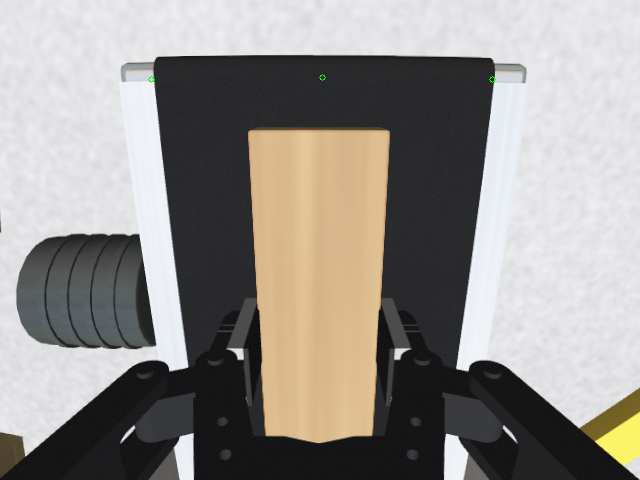

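Request:
{"api": "step_arm", "payload": {"plan": [[[0.0024,0,0.01],[0,0,0]],[[0.0024,0,0.02],[0,0,0]],[[0.0024,0,0.028],[0,0,0]],[[0.0024,0,0.033],[0,0,0]],[[0.0024,0,0.035],[0,0,0]]]}}

```text
time_s: 15.8
eef_pos: [0.6163, 0.0097, 0.0814]
eef_rot: [-0.001, -0.092, 0.996, 0.001]
wrist_force: [0.0, 0.3, -1.3]
opening: 0.512
```

Request:
{"api": "step_arm", "payload": {"plan": [[[0,0,0.0015],[0,0,0]],[[0,0,0.0025],[0,0,0]],[[0,0,0.0025],[0,0,0]]]}}

```text
time_s: 16.1
eef_pos: [0.6172, 0.0096, 0.0807]
eef_rot: [-0.0, -0.092, 0.996, 0.001]
wrist_force: [-2.2, 0.7, 2.5]
opening: 0.505
```

Request:
{"api": "step_arm", "payload": {"plan": [[[0,0,0],[0,0,0]],[[0,0,0],[0,0,0]],[[0,0,0],[0,0,0]]], "fingers": 80}}

```text
time_s: 16.4
eef_pos: [0.617, 0.0096, 0.0801]
eef_rot: [-0.0, -0.092, 0.996, 0.001]
wrist_force: [0.1, 0.7, 0.5]
opening: 0.804
```

Request:
{"api": "step_arm", "payload": {"plan": [[[0,0,-0.015],[0,0,0]],[[0,0,-0.05],[0,0,0]],[[0,0,-0.1],[0,0,0]],[[0,0,-0.15],[0,0,0]],[[0,0,-0.2],[0,0,0]]]}}

```text
time_s: 16.9
eef_pos: [0.6168, 0.0093, 0.2833]
eef_rot: [0.0, -0.092, 0.996, 0.001]
wrist_force: [1.3, 0.3, -0.3]
opening: 0.799
```

Request:
{"api": "step_arm", "payload": {"plan": [[[0,0.08,-0.03],[0,0,0]],[[0,0.08,-0.03],[0,0,0]],[[0,0.08,-0.03],[0,0,0]],[[0,0.08,-0.03],[0,0,0]]]}}

```text
time_s: 17.3
eef_pos: [0.6024, 0.0883, 0.3116]
eef_rot: [0.001, -0.093, 0.996, 0.001]
wrist_force: [-0.6, -0.9, -0.3]
opening: 0.798
```

```bash
python3 - <<'E'
from h import *
st()
c,im=snap('wrist','w16'); cs,_=snap('scene','s16'); snap('side','d16')
k=im[...,::-1].copy()
q=np.array([(-.0225,-.203,.088),(.0225,-.203,.088),(.0225,-.053,.088),(-.0225,-.053,.088)])
cv2.polylines(k,[np.int32(proj(c,S2W(SX,q)))],True,(0,0,255),1); cv2.imwrite('pics/w16o.png',k)
a=cv2.imread('pics/s16.png'); k=4; a=cv2.resize(a,None,fx=k,fy=k); cv2.polylines(a,[np.int32(proj(cs,S2W(SX,q))*k)],True,(0,0,255),1); cv2.imwrite('pics/s16z.png',a[1000:1600,960:1740])
E
```

```text
t 17.3 p [0.6024 0.0883 0.3116] q [ 5.000e-04 -9.330e-02  9.956e-01  7.000e-04] F [-0.6 -0.9 -0.3] op 0.798
```

View pics/w16o.png

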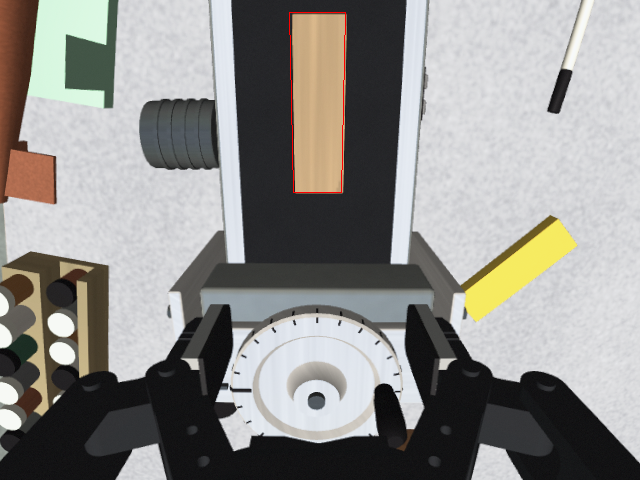

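View pics/s16z.png

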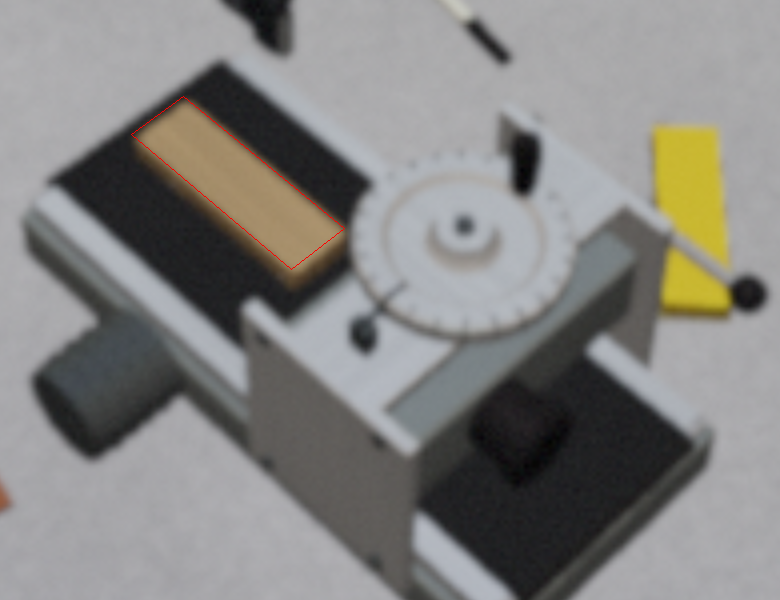

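View pics/d16.png

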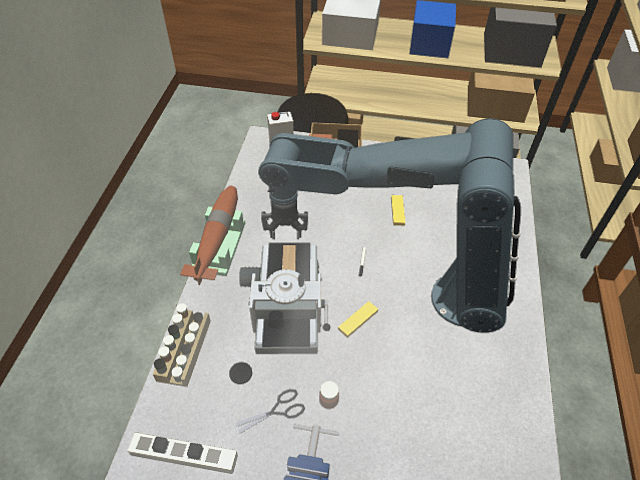

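```bash
python3 - <<'E'
from h import *
cs=cal("scene"); s=SX
o,rr=ray(cs,(240+748/4-.125,250+293/4-.125)); n=np.array([np.cos(s[2]),np.sin(s[2]),0]); t=np.array([-n[1],n[0],0]); O=np.r_[s[:2],0]
k=(-.126-n@(o-O))/(n@rr); w=o+k*rr; y=t@(w-O); print("knob y",y,"z",w[2],np.arctan2(w[2]-.15,y-.09))
a=cv2.imread('pics/w16.png'); cv2.imwrite('pics/w16z.png',cv2.resize(a[340:440,190:340],None,fx=5,fy=5,interpolation=cv2.INTER_CUBIC))
E
```

```text
knob y 0.17472017324830566 z 0.14670001246292053 -0.038931933015118464
```

View pics/w16z.png

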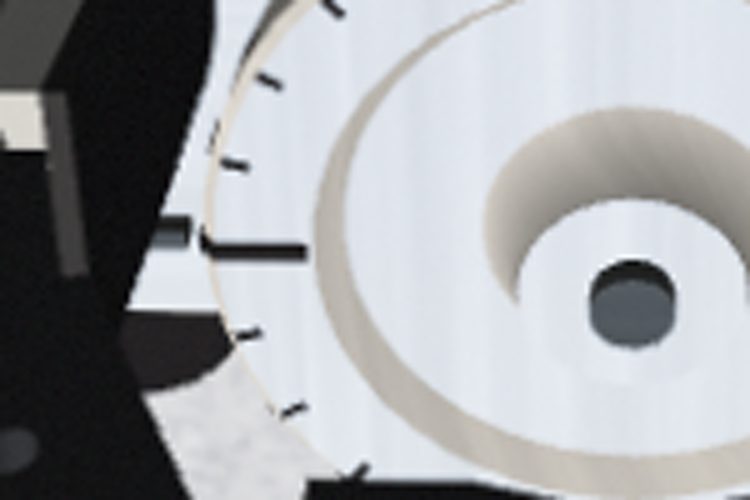

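```bash
python3 - <<'E'
from h import *
c=cal("wrist"); z=lambda u,v:(190+u/5,340+v/5)
for n,p,h in(("mark out",(213,247),.216),("mark in",(305,252),.216),("mark low",(205,240),.210),("tip",(190,233),.212)):
    d=atz(c,z(*p),h)[:2]-C; print(n,np.hypot(*d),np.arctan2(d[1],d[0])-PA)
cs=cal("scene"); zs=lambda u,v:(240+u/4-.125,250+v/4-.125)
for n,p,h in(("mark in",(404,285),.216),("mark out",(385,302),.216)):
    d=atz(cs,zs(*p),h)[:2]-C; print(n,np.hypot(*d),np.arctan2(d[1],d[0])-PA)
E
```

```text
mark out 0.05968642770995828 -0.09455851118432325
mark in 0.04663037681904895 -0.10420266243369183
mark low 0.06212155016521376 -0.03019135106429341
tip 0.06379640555349511 -0.07462569456240369
mark in 0.049320128412375916 0.010374904446415839
mark out 0.06464508684296691 0.01813476110696613
```

Request:
{"api": "step_arm", "payload": {"plan": [[[0,0.05,-0.03],[0,0,0]],[[0,0.1,-0.03],[0,0,0]],[[0,0.1,-0.03],[0,0,0]],[[0,0.1,-0.03],[0,0,0]],[[0,0.1,-0.03],[0,0,0]]]}}

```text
time_s: 17.95
eef_pos: [0.5841, 0.1846, 0.3394]
eef_rot: [-0.001, -0.092, 0.996, 0.001]
wrist_force: [0.3, 0.9, -0.9]
opening: 0.799
```

Request:
{"api": "step_arm", "payload": {"plan": [[[0,0,0],[0,0,0]],[[0,0,0],[0,0,0]],[[0,0,0],[0,0,0]]]}}

```text
time_s: 18.25
eef_pos: [0.5843, 0.185, 0.3402]
eef_rot: [-0.001, -0.092, 0.996, 0.001]
wrist_force: [0.1, 1.0, -0.1]
opening: 0.8
```

```bash
python3 - <<'E'
from h import *
st(); snap('wrist','w17'); print(proj(cal('wrist'),S2W(SX,[.0645,.065,.212])))
a=cv2.imread('pics/w17.png'); cv2.imwrite('pics/w17z.png',cv2.resize(a[160:360,180:430],None,fx=3,fy=3,interpolation=cv2.INTER_CUBIC))
E
```

```text
t 18.25 p [0.5843 0.185  0.3402] q [-6.000e-04 -9.160e-02  9.958e-01  1.000e-03] F [ 0.1  1.  -0.1] op 0.8
[[226.18347533 247.51402986]]
```

View pics/w17.png

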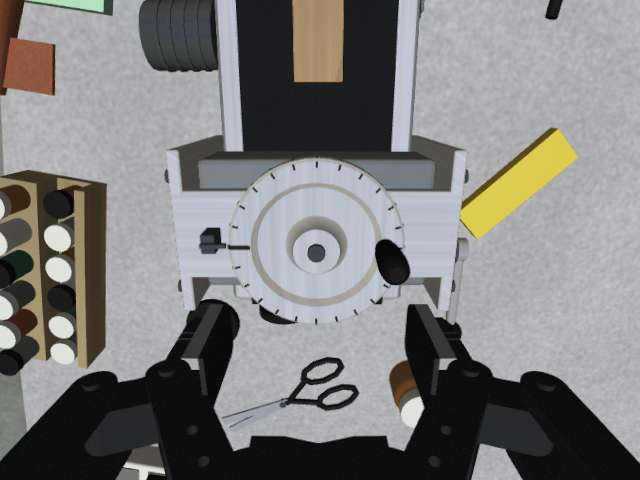

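View pics/w17z.png

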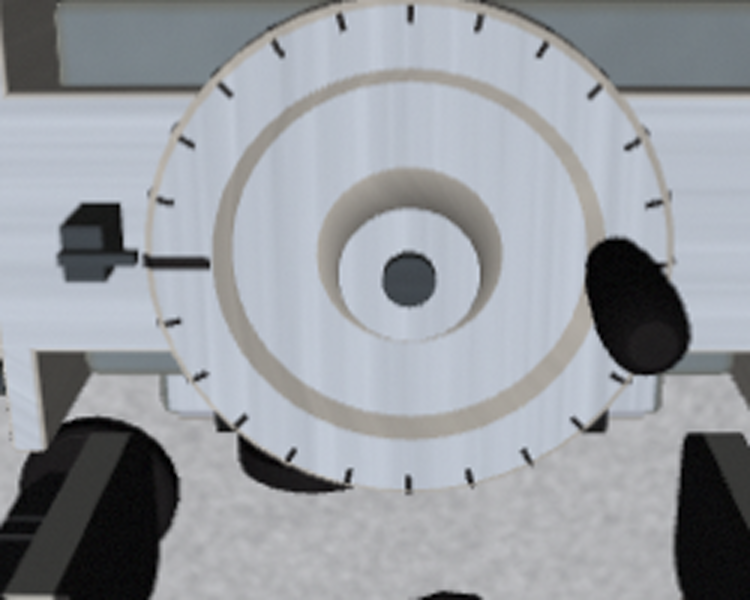

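```bash
python3 - <<'E'
from h import *
c=cal("wrist"); z=lambda u,v:(180+u/3,160+v/3)
for n,p,h in(("mark out",(155,262),.216),("mark in",(210,264),.216),("tip",(138,258),.212),("+15",(170,323),.216),("-15",(160,201),.216)):
    d=atz(c,z(*p),h)[:2]-C; print(n,np.hypot(*d),np.arctan2(d[1],d[0])-PA)
E
```

```text
mark out 0.059688916689587396 -0.02713179863091189
mark in 0.046838043930532494 -0.02333375816851152
tip 0.06458795284252807 -0.018255498748041582
+15 0.058867743231195056 0.2364221585128239
-15 0.05975056884136917 -0.2794908858348669
```

```bash
python3 -c "
from h import *
st(); print(ticket.hand_in())"
```

```text
t 18.3 p [0.5842 0.1852 0.3403] q [-5.000e-04 -9.180e-02  9.958e-01  1.000e-03] F [ 0.4  0.5 -0.2] op 0.8
the job is handed in; nothing more can be done
None
```

The sander is set for the next pass: the wheel is on its mark, the head is locked, and the blank is on the infeed belt. I handed the job in at 18.3 s, which reported no verdict.

I turned the wheel by its handle from about 1.13 rad to the pointer, pushed the lock knob down to level, then picked up the blank and lowered it onto the belt before opening the fingers.

**Wheel:** the last wrist picture puts the long mark about 0.01 rad from the pointer tip. An earlier picture, taken before the arm had settled, gave 0.02 to 0.03 rad relative to the tip. All of these are inside the 0.065 rad limit.

**Lock:** in the scene picture the knob sits at level or slightly below, so the lever is at about 1.05 to 1.09 rad.

**Blank:** its outline matches the spot I aimed for, about 8 mm behind the infeed point, on the belt's middle line, parallel to the feed and clear of the hood. At set-down the wrist read about 2.5 N of upward force, so it was resting on the belt when let go. I judged flatness from the pictures only.

**Robot and bench:** the gripper was empty and clear of everything at hand-in. None of the other things on the bench look moved in the pictures, but I did not measure each one.

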